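# Pack the offcuts, stack the tote and latch it down

## Robot

A 7-joint arm with a two-finger parallel gripper is mounted at the origin on a cart in front of the work surface, level with it; the furniture and walls round the work are solid. World frame = base frame: x ahead of the robot, y to its left, z up, the work surface at z = 0. Lengths are in m, angles in degrees, forces in N, time in s.
With the tool pointing down it reaches from about 0.425 to 1.025 m from the base axis. Payload 3.6 kg.
Tool frame: the origin (TCP) lies on the centre line of the jaws, within the pads' length; the fingertips stand 19 mm ahead of it and the grasp point (between the pads) is the TCP; z points along the fingers, y is the line along which they close (so a half turn about z gives the same grasp; the last joint's range is limited). The gripper opens to 85 mm and grips with 20 to 120 N. Pads are 22 mm wide; open, the fingers measure 114 mm over their backs; the gripper's body (76 mm by 85 mm) begins 54 mm behind the grasp point. The pads swing forward as they close: fully open they stand 13 mm farther back than shut.
Start: joints at [57.84, 33.873, 2.773, 92.16, -1.908, 54.013, -1.931], TCP at [0.327, -0.647, 0.25] pointing down, gripper open.
Joint ranges: [-153.93, 153.93], [-27.13, 128.08], [-72.61, 78.16], [10.71, 143.7], [-87.88, 267.88], [4.46, 118.87], [-176.78, 176.78]. Speed limits (degrees/s): [147.25, 147.25, 180, 180, 180, 180, 180].

## Interface

Orientations are given as a 3x3 rotation matrix whose columns are the frame's x, y, z axes.
In Python, from rig import get_state, grab_frame, job_done gives the robot as it stands.
- The arm moves only by the tool drive_tool, never from a script. Its argument "targets" is a list of rows, each an object with "rotation": the turn, a rotation vector about the tool's x, y, z in units of 6 degrees (1.0 is 6 degrees), a list of three; "delta_pos": the shift along the tool's x, y, z in units of 40 mm (1.0 is 40 mm), a list of three; "hand": the opening, from 0 (shut) to 1 (fully open). A call has 1 to 10 rows; each row shifts and turns the commanded pose from where the row before left it, along the tool's axes as they then stand; what a row does not reach is not made up. A row lasts 1/12 s, in which the tool goes at most 41.7 mm and 7.16 degrees, less where a joint would pass 70% of its speed; a pose out of reach is approached as far as the arm can. A call is refused whole if a number of a shift passes 1 or a number of a turn 1, either way. A call with a gripper value outside its range is refused whole. The fingers move at their own pace and stop on an object; "force" is the grip in N (left out, the last holds). Time passes only in rows, so rows that do not move let the fingers close. It gives the time, the measured TCP pose, the force, the opening and the grip force at its end, in the units of the state.
- get_state(): the state, without advancing time (a new reading comes with each control period).
- grab_frame(name): name is "scene" or "top"; returns a dict with "frame" (384x512x3 uint8, red, green, blue), "fovy" (degrees; the focal length in pixels is half the picture's height over the tangent of half this angle, whatever the lens; pixels are square), "cx", "cy" (the principal point, pixels), "R" (3x3) and "t" (3): a world point X has camera coordinates R X + t. Camera axes: x right, y down, z forward; pixel columns grow to the right and rows downward; lengths in m; the calibration is good to about 2 mm. A picture is of the moment at which its call begins. There is no depth.
- job_done(): hands the job in; it is judged then, once.
The state is a dict: "time_s": time; "joints": joint angles; "joint_vel": joint speeds; "joint_torque": joint torques, N m; "tool_pos": TCP position; "tool_rot": TCP orientation; "contact_force": force on the tool from outside, world axes, zero at the start; "ft_torque": the same for the moment, N m; "opening": finger opening in m; "grasp_force": force on a finger pad.
Only numpy, scipy, OpenCV 4.12 (cv2) and the standard library are available. Lean on these libraries where they do the work, as an engineer would, in place of code of your own. Each camera call takes 0.05 s, during which the arm holds its last target. There are 200 camera calls.

## Task

The empty tote sits nested in the plywood crate on the bench. Lift it out and set it aside, lay all the planed offcuts in the crate, below its rim, then put the tote back turned half round so that it stacks on the crate's rim with its keeper hook over the latch. Hook the draw latch's bail over the keeper and press the lever fully down past centre; leave the tape measure and the tape roll where they are.

Things in the scene. Friction and masses are not known exactly. Their poses are not given: they have to be found in the camera images.
- crate: Low open plywood crate fixed to the bench; origin at the centre of its underside, z up, its own -x side is the front, with the draw latch. Outside 154 (x) x 248 (y) mm, rim 56 mm above the bench. Each side wall (y = +-115 to 124 mm) has two 26 mm slots open at the top, at x = +52 and x = -20 mm. A plinth 90 mm wide, 10 mm high, runs on in front to x = -169 mm and carries the latch.
- crate_floor (a point): Centre of the crate's inner floor, 8 mm above its underside (axes as the crate's). Inside 136 (x) x 230 (y) mm; walls 9 mm thick, 48 mm above this floor; the middle 60 mm of the rear wall is open. Offcuts laid with their length along x fit three side by side, 75 mm apart in y; at most 38 mm of height is free under the stacked tote.
- tote: Loose wooden tote, 0.6 to 0.95 kg, 128 (x) x 220 (y) mm, walls 58 mm high, origin at the centre of its underside, z up, keeper hook on its own -x side. Starts nested: hook at the crate's rear, origin 8 mm above the crate's. Turned half round (yaw as the crate's, hook at the front) it stacks: origin 48 mm above the crate's, 3 mm play in x, 5 mm in y.
- tote_lug (a point): Underside of one of the tote's four side lugs (16 mm wide, 13 mm deep), 8 mm above its underside, outside its end walls at x = -52 and +20 mm; a fifth, 40 mm wide and 12 mm deep, is under the keeper. They drop through the crate's slots when nesting and stand on the rim when stacking; the tote's bottom 8 mm then sits inside the walls.
- tote_bar (a point): Middle of the tote's straight carrying bar: 18 mm (x) x 20 mm (z), running along the tote's y from end to end, 100 mm above its underside, on 40 mm wide end posts (axes as the tote's). The bench about x = 0.53, y = 0.45 m is free for setting the tote aside with its bar along the robot's x.
- keeper (a point): Where the bail's cross bar rests in the tote's hook: x = -87, z = 51 mm in the tote's frame. The hook is a steel arm 24 mm wide (y), top 3 mm below this point, reaching to x = -94 mm, with a 4 mm lip at its end turned up to 6 mm above this point; the groove between lip (x = -90) and tote wall (x = -64) is 26 mm wide.
- lever_pivot (a point): Pivot of the latch lever, at x = -139.5, y = 0, z = 49.5 mm in the crate's frame; the pivot axis is the crate's y. Its two cheek plates reach y = +-18 mm.
- lever_tip (a point): Middle of the rolled free end (12 mm thick, 24 mm wide along y) of the latch's steel lever, 80 mm from its pivot; the lever is a strip 24 mm wide (y), 5 mm thick.
- lever (a joint): Latch lever (rad): 0 = fully down, past centre, pointing to the crate's -x and 20 degrees below level; it grows as the lever is raised (1.92 = straight up), stop at 2.15. Stays where it is left (friction 0.045 N m). Closing it with the bail hooked takes under 10 N at the tip; past centre below about 0.14. The bail has slack to be hooked above about 1.6.
- bail (a joint): Angle of the bail relative to the lever (rad) (friction 0.014 N m, so it stays standing when steeper than about 70 degrees and sinks by its weight when flatter). The bail's direction, from its pivot to the cross bar, is 47 degrees + bail - lever (in degrees), measured upward from the crate's +x.
- bail_pivot (a point): Where the bail is hinged to the lever, 24 mm from the lever pivot; the hinge axis is the crate's y. It is below and in front of the lever pivot when the lever is down, and moves up over the lever pivot as the lever is raised, which gives the bail slack.
- bail_bar (a point): Middle of the bail's cross bar (6 mm thick, between legs 6 to 8 mm thick at y = +-21 mm), 88 mm from the bail pivot (sprung: it stretches by up to 14 mm, 0.9 N per mm). It has to lie in the keeper's groove.
- bail_tab (a point): Grip point on the bail's finger tab: a plate 22 mm wide (y), 5 mm thick, 36 mm high, rising from the middle of the cross bar; this point lies 24 mm from the cross bar. The tab turns with the bail: straight up when the bail is at 47 degrees, leaning to the crate's -x when the bail stands steeper.
- blank_a: Planed wooden offcut 40 (x) x 110 (y) x 24 (z) mm, lying flat, origin at the centre of its underside. May be absent.
- blank_b: Planed wooden offcut 36 (x) x 100 (y) x 24 (z) mm, lying flat, origin at the centre of its underside. May be absent.
- blank_c: Planed wooden offcut 45 (x) x 90 (y) x 18 (z) mm, lying flat, origin at the centre of its underside. May be absent.
- blank_d: Planed wooden offcut 50 (x) x 100 (y) x 30 (z) mm, lying flat, origin at the centre of its underside. May be absent.
- tape: Bystander: yellow tape measure 36 x 79 x 66 mm, origin at the centre of its underside; leave it alone.
- roll: Bystander: roll of masking tape, 113 mm across, 30 mm high, origin at the centre of its underside; leave it alone.

How it is judged:
By the outcome, as a careful person would: the job done as asked, in the order asked, and still so for the second after the job is handed in, with the robot touching nothing.
Of blank_a, blank_b, blank_c, blank_d only 2 to 3 are there at a start; the rules pass over those that are not, and their reading is None.
At some moment in a run one of blank_a, blank_b, blank_c, blank_d may be knocked a few centimetres aside while the robot is not near it.
Once in a run the grip may slacken for a moment while it holds something.
It also fails if it takes over 210 s, if anything falls off the work surface, if the arm or the gripper's body presses on something with over 40 N, if the wrist force passes 120 N, or if a joint passes its speed limit or range.

## Working session

There is one attempt and no reset: what is moved stays moved. The work goes in short steps, Python scripts to look and compute and a tool call to move; the robot and the scene stay as the last step left them, time stands still between calls to the robot, and variables do not carry over. Pictures are saved under pics/ and viewed, at most 14 in all, crops included, and the job is handed in when it is done.

Besides the shell and the picture viewer there is one more tool, called after "Request:" as name(argument=value, ...), one argument or row to a line, values as JSON. drive_tool: Moves the arm, as the interface text tells. Its arguments: {"type":"object","properties":{"targets":{"type":"array"},"force":{"type":"number"}},"required":["targets"]}

```bash
ls; mkdir -p pics
cat > h.py <<'E'
import numpy as np,cv2
from rig import get_state,grab_frame,job_done
def snap(n,fn=None):
    f=grab_frame(n)
    if fn: cv2.imwrite('pics/'+fn,f['frame'][:,:,::-1])
    f['R']=np.array(f['R']);f['t']=np.array(f['t'])
    f['f']=f['frame'].shape[0]/2/np.tan(np.radians(f['fovy']/2))
    return f
def ray(f,u,v):
    d=f['R'].T@np.array([(u-f['cx'])/f['f'],(v-f['cy'])/f['f'],1.]);return -f['R'].T@f['t'],d/np.linalg.norm(d)
def onz(f,u,v,z):
    c,d=ray(f,u,v);return c+d*(z-c[2])/d[2]
def proj(f,X):
    p=f['R']@np.asarray(X,float)+f['t'];return p[:2]/p[2]*f['f']+[f['cx'],f['cy']]
E
python3 - <<'E'
from h import *
for n in('scene','top'):
    f=snap(n,n+'0.png');print(n,f['fovy'],f['cx'],f['cy'],-f['R'].T@f['t'],f['R'].round(3).tolist())
s=get_state();print(s)
E
```

```text
pics
scene 57.37065849428748 248.39426927880027 186.50755716468726 [0.16431532 0.73599078 0.49792826] [[-0.867, -0.499, 0.016], [-0.238, 0.385, -0.892], [0.439, -0.777, -0.452]]
top 57.41995188290926 253.47365492258163 192.12781927384816 [0.42029862 0.03894311 0.95183762] [[0.005, -0.999, -0.032], [-0.988, 0.0, -0.155], [0.154, 0.033, -0.987]]
{'time_s': 0.1, 'joints': array([57.84042254, 33.92096117,  2.76637038, 92.22860277, -1.90827563,
       54.01321281, -1.92759837]), 'joint_vel': array([ 0.02989318, -0.12803809,  0.06275302, -0.17342743,  0.05552952,
        0.01796481, -0.04071912]), 'joint_torque': array([ 4.37336406e-03, -5.49992394e+01,  1.55369505e+00, -1.98823392e+01,
        9.81948338e-03,  3.82246828e-03, -6.28712389e-07]), 'tool_pos': array([ 0.32661815, -0.64646587,  0.24925144]), 'tool_rot': array([[ 8.92498007e-01,  4.51050218e-01, -1.00450804e-03],
       [ 4.51051326e-01, -8.92496253e-01,  1.77170595e-03],
       [-9.73913069e-05, -2.03432871e-03, -9.99997926e-01]]), 'contact_force': array([ 0.47578924, -0.26992387,  0.5888752 ]), 'ft_torque': array([ 0.00644431, -0.00981455, -0.00175573]), 'grasp_force': 0.0, 'opening': 0.08554565246513365}
```

View pics/top0.png

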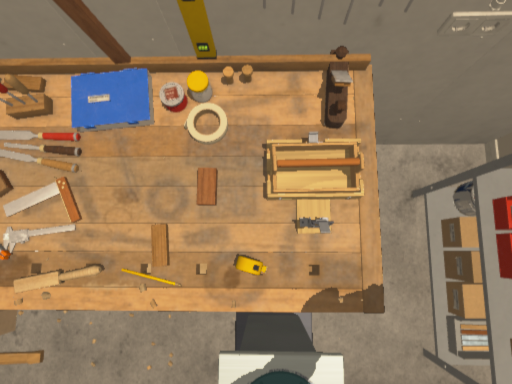

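View pics/scene0.png

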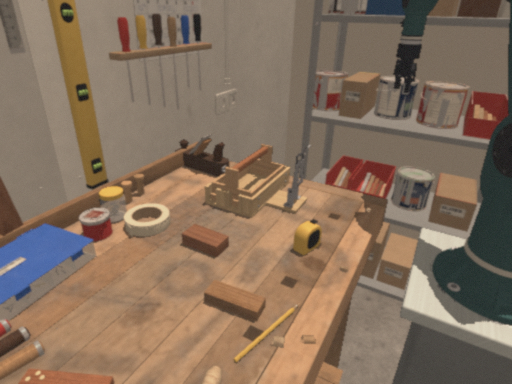

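Run:
```python
from h import *
a=cv2.imread('pics/top0.png')[120:245,250:380];b=cv2.imread('pics/scene0.png')[130:230,190:340]
a=cv2.resize(a,None,fx=4.4,fy=4.4,interpolation=cv2.INTER_CUBIC);b=cv2.resize(b,None,fx=5,fy=5,interpolation=cv2.INTER_CUBIC)
cv2.imwrite('pics/c1.png',a);cv2.imwrite('pics/c2.png',b)
f=snap('top')
hsv=cv2.cvtColor(f['frame'],cv2.COLOR_RGB2HSV)
for p in[(206,186),(160,244),(185,230),(320,162),(290,180)]:print(p,hsv[p[1],p[0]],f['frame'][p[1],p[0]])
```

```text
(206, 186) [ 13 165 175] [175 110  62]
(160, 244) [ 15 164 184] [184 126  66]
(185, 230) [ 16 128 195] [195 149  97]
(320, 162) [ 13 187 198] [198 117  53]
(290, 180) [ 19 134 227] [227 185 108]
```

View pics/c1.png

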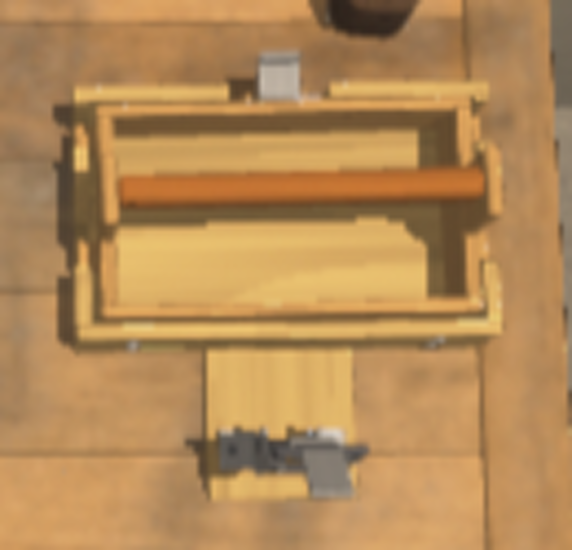

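View pics/c2.png

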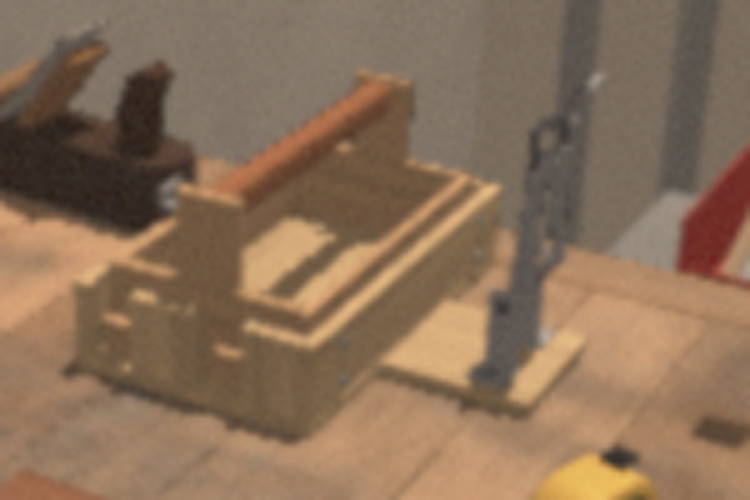

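Run:
```python
from h import *
f=snap('top')
P=lambda u,v,z:onz(f,250+u/4.4,120+v/4.4,z)
for n,u,v,z in[('FL',76,333,.056),('FR',500,330,.056),('BL',76,90,.056),('BR',488,88,.056),('plL',206,498,.01),('plR',353,497,.01),('barL',122,190,.118),('barR',484,183,.118),('hook',280,52,.065)]:
    print(n,P(u,v,z).round(4))
hsv=cv2.cvtColor(f['frame'],cv2.COLOR_RGB2HSV)
H,S,V=cv2.split(hsv)
# bar
m=((S>170)&(V>150)).astype(np.uint8);m[:140]=0;m[175:]=0;m[:,:262]=0;m[:,368:]=0
c=max(cv2.findContours(m,0,2)[0],key=cv2.contourArea);r=cv2.minAreaRect(c);print(r,[onz(f,*p,.118).round(4) for p in cv2.boxPoints(r)])
# blanks candidates
m=(((S.astype(int)>148)&(V>110)&(V<215))).astype(np.uint8);m[:70]=0;m[300:]=0
m=cv2.morphologyEx(m,2,np.ones((3,3)))
for c in cv2.findContours(m,0,2)[0]:
    if cv2.contourArea(c)>150:
        r=cv2.minAreaRect(c);print(r,[onz(f,*p,.024).round(3)[:2].tolist() for p in cv2.boxPoints(r)])
cv2.imwrite('pics/b.png',cv2.resize(f['frame'][160:275,140:225,::-1],None,fx=5,fy=5,interpolation=cv2.INTER_CUBIC))
```

```text
FL [0.5512 0.033  0.056 ]
FR [ 0.5529 -0.2134  0.056 ]
BL [0.6988 0.0328 0.056 ]
BR [ 0.6987 -0.2126  0.056 ]
plL [ 0.457  -0.0457  0.01  ]
plR [ 0.4579 -0.1341  0.01  ]
barL [0.6221 0.0079 0.118 ]
barR [ 0.6254 -0.1907  0.118 ]
hook [ 0.7188 -0.0885  0.065 ]
((318.00653076171875, 161.75624084472656), (5.869866371154785, 82.10123443603516), 88.53119659423828) [array([0.6304, 0.0098, 0.118 ]), array([ 0.6349, -0.1886,  0.118 ]), array([ 0.6203, -0.1884,  0.118 ]), array([0.6157, 0.0096, 0.118 ])]
((159.03631591796875, 245.01657104492188), (41.93754959106445, 15.490123748779297), 87.95458984375) [[0.479, 0.344], [0.48, 0.302], [0.371, 0.294], [0.369, 0.335]]
((67.6551742553711, 199.137939453125), (46.05244445800781, 10.027547836303711), 68.19859313964844) [[0.6, 0.617], [0.611, 0.592], [0.493, 0.534], [0.483, 0.559]]
((206.0, 186.0), (36.0, 18.0), 90.0) [[0.632, 0.224], [0.632, 0.175], [0.533, 0.173], [0.533, 0.221]]
((56.176475524902344, 163.7058868408203), (29.71947479248047, 7.59256649017334), 12.528807640075684) [[0.644, 0.659], [0.665, 0.657], [0.646, 0.573], [0.626, 0.576]]
((317.9548034667969, 161.8956298828125), (8.039064407348633, 84.10749053955078), 88.38645935058594) [[0.656, 0.01], [0.662, -0.217], [0.64, -0.217], [0.634, 0.009]]
((57.0, 136.0), (8.0, 30.0), 90.0) [[0.737, 0.665], [0.736, 0.58], [0.713, 0.578], [0.713, 0.663]]
((24.984617233276367, 103.8769302368164), (15.628376007080078, 39.69111633300781), 82.87498474121094) [[0.837, 0.786], [0.851, 0.672], [0.804, 0.662], [0.79, 0.775]]
((28.5, 82.5), (13.0, 25.0), 90.0) [[0.906, 0.759], [0.905, 0.685], [0.865, 0.681], [0.866, 0.755]]
((109.54381561279297, 98.21011352539062), (53.23530578613281, 77.93307495117188), 84.5596694946289) [[0.906, 0.605], [0.926, 0.38], [0.767, 0.358], [0.747, 0.577]]
```

View pics/b.png

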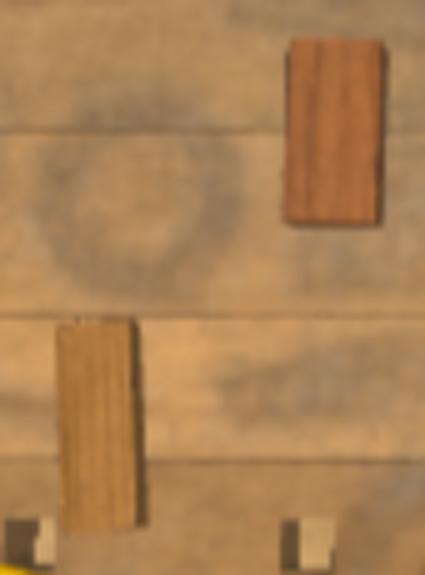

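Request:
drive_tool(
  targets=[
    {"rotation":[0,0,-1],"delta_pos":[0,0,0],"hand":1},
    {"rotation":[0,0,-1],"delta_pos":[0,0,0],"hand":1},
    {"rotation":[0,0,-1],"delta_pos":[0,0,0],"hand":1},
    {"rotation":[0,0,-1],"delta_pos":[0,0,0],"hand":1},
    {"rotation":[0,0,-1],"delta_pos":[0,0,0],"hand":1},
    {"rotation":[0,0,-1],"delta_pos":[0,0,0],"hand":1},
    {"rotation":[0,0,-1],"delta_pos":[0,0,0],"hand":1},
    {"rotation":[0,0,-1],"delta_pos":[0,0,0],"hand":1},
    {"rotation":[0,0,-1],"delta_pos":[0,0,0],"hand":1},
    {"rotation":[0,0,-1],"delta_pos":[0,0,0],"hand":1},
  ],
  force=80,
)

```text
time_s: 1.03
tool_pos: [0.3267, -0.647, 0.25]
tool_rot: [[0.051, 0.999, -0.0], [0.999, -0.051, 0.0], [0.0, -0.0, -1.0]]
contact_force: [0.3, 0.4, 0.1]
opening: 0.085
grasp_force: 0.0
```

Request:
drive_tool(
  targets=[
    {"rotation":[0,0,-0.5],"delta_pos":[0.7,0.37,0],"hand":1},
    {"rotation":[0,0,0],"delta_pos":[0.7,0.37,0],"hand":1},
    {"rotation":[0,0,0],"delta_pos":[0.7,0.37,0],"hand":1},
    {"rotation":[0,0,0],"delta_pos":[0.7,0.37,0],"hand":1},
    {"rotation":[0,0,0],"delta_pos":[0.7,0.37,0],"hand":1},
    {"rotation":[0,0,0],"delta_pos":[0.7,0.37,0],"hand":1},
    {"rotation":[0,0,0],"delta_pos":[0.7,0.37,0],"hand":1},
    {"rotation":[0,0,0],"delta_pos":[0.7,0.37,0],"hand":1},
    {"rotation":[0,0,0],"delta_pos":[0.7,0.37,0],"hand":1},
    {"rotation":[0,0,0],"delta_pos":[0.7,0.37,0],"hand":1},
  ],
)

```text
time_s: 1.87
tool_pos: [0.4777, -0.367, 0.2502]
tool_rot: [[0.004, 1.0, -0.0], [1.0, -0.004, 0.0], [0.0, -0.0, -1.0]]
contact_force: [0.3, -0.9, -0.8]
opening: 0.0854
grasp_force: 0.0
```

Request:
drive_tool(
  targets=[
    {"rotation":[0,0,0],"delta_pos":[0.7,0.37,0],"hand":1},
    {"rotation":[0,0,0],"delta_pos":[0.7,0.37,0],"hand":1},
    {"rotation":[0,0,0],"delta_pos":[0.7,0.37,0],"hand":1},
    {"rotation":[0,0,0],"delta_pos":[0.7,0.37,0],"hand":1},
    {"rotation":[0,0,0],"delta_pos":[0.7,0.37,0],"hand":1},
    {"rotation":[0,0,0],"delta_pos":[0.7,0.37,0],"hand":1},
    {"rotation":[0,0,0],"delta_pos":[0.7,0.37,0],"hand":1},
    {"rotation":[0,0,0],"delta_pos":[0.6,0.37,0],"hand":1},
    {"rotation":[0,0,0],"delta_pos":[0,0,0],"hand":1},
    {"rotation":[0,0,0],"delta_pos":[0,0,0],"hand":1},
  ],
)

```text
time_s: 2.7
tool_pos: [0.5974, -0.1462, 0.2503]
tool_rot: [[-0.001, 1.0, 0.0], [1.0, 0.001, 0.001], [0.001, 0.0, -1.0]]
contact_force: [-0.1, -0.6, -0.3]
opening: 0.0854
grasp_force: 0.0
```

Request:
drive_tool(
  targets=[
    {"rotation":[0,0,0],"delta_pos":[0.7,0.35,0],"hand":1},
    {"rotation":[0,0,0],"delta_pos":[0.7,0.35,0],"hand":1},
    {"rotation":[0,0,0],"delta_pos":[0,0,0.6],"hand":1},
    {"rotation":[0,0,0],"delta_pos":[0,0,0.6],"hand":1},
    {"rotation":[0,0,0],"delta_pos":[0,0,0.6],"hand":1},
    {"rotation":[0,0,0],"delta_pos":[0,0,0.6],"hand":1},
    {"rotation":[0,0,0],"delta_pos":[0,0,0.6],"hand":1},
    {"rotation":[0,0,0],"delta_pos":[0,0,0.5],"hand":1},
    {"rotation":[0,0,0],"delta_pos":[0,0,0],"hand":1},
    {"rotation":[0,0,0],"delta_pos":[0,0,0],"hand":0},
  ],
)

```text
time_s: 3.53
tool_pos: [0.6233, -0.0946, 0.1093]
tool_rot: [[0.005, 1.0, -0.003], [1.0, -0.005, -0.001], [-0.001, -0.003, -1.0]]
contact_force: [-0.7, 1.2, 0.1]
opening: 0.0753
grasp_force: 0.0
```

Request:
drive_tool(
  targets=[
    {"rotation":[0,0,0],"delta_pos":[0,0,0],"hand":0},
    {"rotation":[0,0,0],"delta_pos":[0,0,0],"hand":0},
    {"rotation":[0,0,0],"delta_pos":[0,0,0],"hand":0},
    {"rotation":[0,0,0],"delta_pos":[0,0,0],"hand":0},
    {"rotation":[0,0,0],"delta_pos":[0,0,0],"hand":0},
    {"rotation":[0,0,0],"delta_pos":[0,0,0],"hand":0},
    {"rotation":[0,0,0],"delta_pos":[0,0,0],"hand":0},
    {"rotation":[0,0,0],"delta_pos":[0,0,0],"hand":0},
  ],
)

```text
time_s: 4.2
tool_pos: [0.6263, -0.0931, 0.1116]
tool_rot: [[0.004, 1.0, 0.003], [1.0, -0.004, -0.0], [-0.0, 0.003, -1.0]]
contact_force: [1.8, -1.0, 6.8]
opening: 0.0166
grasp_force: 80.1
```

Request:
drive_tool(
  targets=[
    {"rotation":[0,0,0],"delta_pos":[0,0,-0.25],"hand":0},
    {"rotation":[0,0,0],"delta_pos":[0,0,-0.25],"hand":0},
    {"rotation":[0,0,0],"delta_pos":[0,0,-0.25],"hand":0},
    {"rotation":[0,0,0],"delta_pos":[0,0,-0.25],"hand":0},
    {"rotation":[0,0,0],"delta_pos":[0,0,-0.4],"hand":0},
    {"rotation":[0,0,0],"delta_pos":[0,0,-0.5],"hand":0},
    {"rotation":[0,0,0],"delta_pos":[0,0,-0.5],"hand":0},
    {"rotation":[0,0,0],"delta_pos":[0,0,-0.5],"hand":0},
    {"rotation":[0,0,0],"delta_pos":[0,0,-0.4],"hand":0},
    {"rotation":[0,0,0],"delta_pos":[0,0,-0.3],"hand":0},
  ],
)

```text
time_s: 5.03
tool_pos: [0.6237, -0.0929, 0.2561]
tool_rot: [[0.004, 1.0, -0.001], [1.0, -0.004, -0.0], [-0.0, -0.001, -1.0]]
contact_force: [0.1, -0.1, -6.7]
opening: 0.0166
grasp_force: 79.0
```

Run:
```python
from h import *
a=snap('top');b=snap('scene')
cv2.imwrite('pics/lift.png',np.hstack([cv2.resize(x['frame'][:,:,::-1],(400,300)) for x in(a,b)]))
s=get_state();print(s['contact_force'],s['ft_torque'],s['tool_pos'],s['joints'])
```

```text
[ 0.84579613 -0.74284658 -6.50425094] [-0.02121973 -0.08230619  0.02823041] [ 0.62525198 -0.09296152  0.25671579] [ 17.1700629   27.58660609 -18.04545362 103.89663135  10.82891946
  50.00057241  -6.12909977]
```

View pics/lift.png

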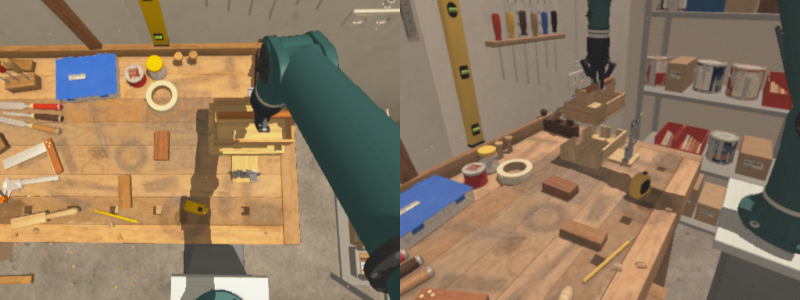

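Request:
drive_tool(
  targets=[
    {"rotation":[0,0,0],"delta_pos":[0.4,-0.07,0],"hand":0},
    {"rotation":[0,0,0],"delta_pos":[0.7,-0.12,0],"hand":0},
    {"rotation":[0,0,0],"delta_pos":[0.7,-0.12,0],"hand":0},
    {"rotation":[0,0,0],"delta_pos":[0.7,-0.12,0],"hand":0},
    {"rotation":[0,0,0],"delta_pos":[0.7,-0.12,0],"hand":0},
    {"rotation":[0,0,0],"delta_pos":[0.7,-0.12,0],"hand":0},
    {"rotation":[0,0,0],"delta_pos":[0.7,-0.12,0],"hand":0},
    {"rotation":[0,0,0],"delta_pos":[0.7,-0.12,0],"hand":0},
    {"rotation":[0,0,0],"delta_pos":[0.7,-0.12,0],"hand":0},
    {"rotation":[0,0,0],"delta_pos":[0.7,-0.12,0],"hand":0},
  ],
)

```text
time_s: 5.97
tool_pos: [0.5777, 0.1758, 0.2527]
tool_rot: [[0.004, 1.0, -0.004], [1.0, -0.004, -0.002], [-0.002, -0.004, -1.0]]
contact_force: [0.2, 0.1, -6.6]
opening: 0.0161
grasp_force: 78.9
```

Request:
drive_tool(
  targets=[
    {"rotation":[0,0,0],"delta_pos":[0.7,-0.12,0],"hand":0},
    {"rotation":[0,0,0],"delta_pos":[0.7,-0.12,0],"hand":0},
    {"rotation":[0,0,0],"delta_pos":[0.7,-0.12,0],"hand":0},
    {"rotation":[0,0,0],"delta_pos":[0.7,-0.12,0],"hand":0},
    {"rotation":[0,0,0],"delta_pos":[0.7,-0.12,0],"hand":0},
    {"rotation":[0,0,0],"delta_pos":[0.7,-0.12,0],"hand":0},
    {"rotation":[0,0,0],"delta_pos":[0.7,-0.12,0],"hand":0},
    {"rotation":[0,0,0],"delta_pos":[0.7,-0.12,0],"hand":0},
    {"rotation":[0,0,0],"delta_pos":[0.5,-0.1,0],"hand":0},
    {"rotation":[0,0,0.5],"delta_pos":[0,0,0],"hand":0},
  ],
)

```text
time_s: 6.8
tool_pos: [0.5335, 0.4268, 0.2529]
tool_rot: [[0.049, 0.999, -0.004], [0.999, -0.049, 0.006], [0.006, -0.005, -1.0]]
contact_force: [-1.6, 0.9, -5.0]
opening: 0.0162
grasp_force: 79.0
```

Request:
drive_tool(
  targets=[
    {"rotation":[0,0,1],"delta_pos":[0,0,0],"hand":0},
    {"rotation":[0,0,1],"delta_pos":[0,0,0],"hand":0},
    {"rotation":[0,0,1],"delta_pos":[0,0,0],"hand":0},
    {"rotation":[0,0,1],"delta_pos":[0,0,0],"hand":0},
    {"rotation":[0,0,1],"delta_pos":[0,0,0],"hand":0},
    {"rotation":[0,0,1],"delta_pos":[0,0,0],"hand":0},
    {"rotation":[0,0,1],"delta_pos":[0,0,0],"hand":0},
    {"rotation":[0,0,1],"delta_pos":[0,0,0],"hand":0},
    {"rotation":[0,0,1],"delta_pos":[0,0,0],"hand":0},
    {"rotation":[0,0,1],"delta_pos":[0,0,0],"hand":0},
  ],
)

```text
time_s: 7.63
tool_pos: [0.5366, 0.4184, 0.2522]
tool_rot: [[0.895, 0.446, -0.004], [0.446, -0.895, -0.003], [-0.005, 0.001, -1.0]]
contact_force: [-0.5, -0.2, -5.9]
opening: 0.0163
grasp_force: 79.1
```

Request:
drive_tool(
  targets=[
    {"rotation":[0,0,1],"delta_pos":[0,0,0],"hand":0},
    {"rotation":[0,0,1],"delta_pos":[0,0,0],"hand":0},
    {"rotation":[0,0,1],"delta_pos":[0,0,0],"hand":0},
    {"rotation":[0,0,1],"delta_pos":[0,0,0],"hand":0},
    {"rotation":[0,0,0.5],"delta_pos":[0,0,0],"hand":0},
    {"rotation":[0,0,0],"delta_pos":[0,0,0],"hand":0},
    {"rotation":[0,0,0],"delta_pos":[0,0,0],"hand":0},
  ],
)

```text
time_s: 8.22
tool_pos: [0.5368, 0.4189, 0.2527]
tool_rot: [[1.0, -0.001, -0.003], [-0.001, -1.0, -0.002], [-0.003, 0.002, -1.0]]
contact_force: [0.3, 1.5, -6.4]
opening: 0.0167
grasp_force: 78.9
```

Request:
drive_tool(
  targets=[
    {"rotation":[0,0,0],"delta_pos":[0,-0.5,0.3],"hand":0},
    {"rotation":[0,0,0],"delta_pos":[0,-0.4,0.5],"hand":0},
    {"rotation":[0,0,0],"delta_pos":[0,0,0.6],"hand":0},
    {"rotation":[0,0,0],"delta_pos":[0,0,0.6],"hand":0},
    {"rotation":[0,0,0],"delta_pos":[0,0,0.6],"hand":0},
    {"rotation":[0,0,0],"delta_pos":[0,0,0.4],"hand":0},
    {"rotation":[0,0,0],"delta_pos":[0,0,0.3],"hand":0},
    {"rotation":[0,0,0],"delta_pos":[0,0,0.2],"hand":0},
    {"rotation":[0,0,0],"delta_pos":[0,0,0.05],"hand":0},
    {"rotation":[0,0,0],"delta_pos":[0,0,0.05],"hand":0},
  ],
)

```text
time_s: 9.05
tool_pos: [0.5385, 0.4557, 0.1104]
tool_rot: [[1.0, -0.003, 0.0], [-0.003, -1.0, 0.001], [0.0, -0.001, -1.0]]
contact_force: [0.9, 0.3, -6.5]
opening: 0.0167
grasp_force: 78.9
```

Request:
drive_tool(
  targets=[
    {"rotation":[0,0,0],"delta_pos":[0,0,0.05],"hand":0},
    {"rotation":[0,0,0],"delta_pos":[0,0,0.05],"hand":0},
    {"rotation":[0,0,0],"delta_pos":[0,0,0],"hand":0},
  ],
)

```text
time_s: 9.3
tool_pos: [0.5385, 0.4557, 0.1069]
tool_rot: [[1.0, -0.003, 0.001], [-0.003, -1.0, 0.001], [0.001, -0.001, -1.0]]
contact_force: [-0.6, -1.2, -7.0]
opening: 0.0169
grasp_force: 78.9
```

Request:
drive_tool(
  targets=[
    {"rotation":[0,0,0],"delta_pos":[0,0,0.05],"hand":0},
    {"rotation":[0,0,0],"delta_pos":[0,0,0.05],"hand":0},
    {"rotation":[0,0,0],"delta_pos":[0,0,0],"hand":0},
  ],
)

```text
time_s: 9.55
tool_pos: [0.5385, 0.4559, 0.1036]
tool_rot: [[1.0, -0.003, 0.001], [-0.003, -1.0, 0.001], [0.001, -0.001, -1.0]]
contact_force: [-1.6, 0.8, -0.0]
opening: 0.0166
grasp_force: 79.8
```

Request:
drive_tool(
  targets=[
    {"rotation":[0,0,0],"delta_pos":[0,0,0],"hand":1},
    {"rotation":[0,0,0],"delta_pos":[0,0,0],"hand":1},
    {"rotation":[0,0,0],"delta_pos":[0,0,0],"hand":1},
    {"rotation":[0,0,0],"delta_pos":[0,0,0],"hand":1},
    {"rotation":[0,0,0],"delta_pos":[0,0,0],"hand":1},
    {"rotation":[0,0,0],"delta_pos":[0,0,-0.5],"hand":1},
    {"rotation":[0,0,0],"delta_pos":[0,0,-0.8],"hand":1},
    {"rotation":[0,0,0],"delta_pos":[0,0,-0.8],"hand":1},
    {"rotation":[0,0,0],"delta_pos":[0,0,-0.6],"hand":1},
    {"rotation":[0,0,0],"delta_pos":[0,0,0],"hand":1},
  ],
)

```text
time_s: 10.38
tool_pos: [0.5413, 0.4579, 0.2169]
tool_rot: [[1.0, -0.004, 0.009], [-0.004, -1.0, 0.008], [0.009, -0.008, -1.0]]
contact_force: [1.1, -0.1, 0.8]
opening: 0.0856
grasp_force: 0.0
```

```bash
cat > bl.py <<'E'
from h import *
def blanks(f):
    hsv=cv2.cvtColor(f['frame'],cv2.COLOR_RGB2HSV);H,S,V=cv2.split(hsv)
    m=(((S.astype(int)>148)&(V>110)&(V<215))).astype(np.uint8);m[:125]=0;m[300:]=0;m[:,:110]=0;m[:,260:]=0
    m=cv2.morphologyEx(m,2,np.ones((3,3)))
    for c in cv2.findContours(m,0,2)[0]:
        if cv2.contourArea(c)>150:
            r=cv2.minAreaRect(c);q=np.array([onz(f,*p,.027)[:2] for p in cv2.boxPoints(r)])
            print(np.array(r[0]).round(1),'ctr',q.mean(0).round(4),'edges',[ (np.linalg.norm(e).round(3),np.degrees(np.arctan2(e[1],e[0])).round(1)) for e in (q[1]-q[0],q[2]-q[1])])
E
python3 - <<'E'
from bl import *
f=snap('top','t2.png');blanks(f)
E
```

```text
[159.1 245. ] ctr [0.4247 0.3177] edges [(np.float64(0.042), np.float64(-87.8)), (np.float64(0.109), np.float64(-175.4))]
[206.3 186. ] ctr [0.5822 0.1967] edges [(np.float64(0.1), np.float64(-0.6)), (np.float64(0.051), np.float64(-92.5))]
```

View pics/t2.png

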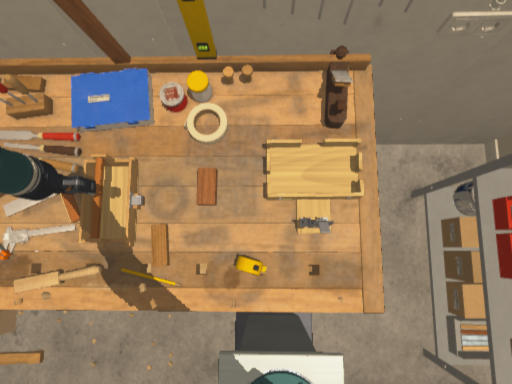

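Request:
drive_tool(
  targets=[
    {"rotation":[0,0,0],"delta_pos":[0.1,0.6,0],"hand":1},
    {"rotation":[0,0,0],"delta_pos":[0.1,0.9,0],"hand":1},
    {"rotation":[0,0,0],"delta_pos":[0.2,0.9,0],"hand":1},
    {"rotation":[0,0,0],"delta_pos":[0.2,0.9,0.2],"hand":1},
    {"rotation":[0,0,0],"delta_pos":[0.2,0.9,0.5],"hand":1},
    {"rotation":[0,0,0],"delta_pos":[0.2,0.9,0.7],"hand":1},
    {"rotation":[0,0,0],"delta_pos":[0,0.9,0.7],"hand":1},
    {"rotation":[0,0,0],"delta_pos":[0,0.5,0.7],"hand":1},
    {"rotation":[0,0,0],"delta_pos":[0,0,0.7],"hand":1},
    {"rotation":[0,0,0],"delta_pos":[0,0,0],"hand":1},
  ],
)

```text
time_s: 11.27
tool_pos: [0.572, 0.1979, 0.0698]
tool_rot: [[1.0, -0.007, -0.011], [-0.007, -1.0, -0.006], [-0.011, 0.006, -1.0]]
contact_force: [-1.4, 0.4, -0.1]
opening: 0.0857
grasp_force: 0.0
```

Request:
drive_tool(
  targets=[
    {"rotation":[0,0,0],"delta_pos":[0,0,0],"hand":1},
  ],
)

```text
time_s: 11.35
tool_pos: [0.5747, 0.2018, 0.0737]
tool_rot: [[1.0, -0.003, -0.005], [-0.003, -1.0, -0.001], [-0.005, 0.001, -1.0]]
contact_force: [1.0, 1.2, 0.1]
opening: 0.0856
grasp_force: 0.0
```

Request:
drive_tool(
  targets=[
    {"rotation":[0,0,0],"delta_pos":[0.1,0.1,0.5],"hand":1},
    {"rotation":[0,0,0],"delta_pos":[0,0,0.5],"hand":1},
    {"rotation":[0,0,0],"delta_pos":[0,0,0.25],"hand":1},
    {"rotation":[0,0,0],"delta_pos":[0,0,0],"hand":1},
    {"rotation":[0,0,0],"delta_pos":[0,0,0],"hand":1},
  ],
)

```text
time_s: 11.77
tool_pos: [0.5805, 0.1996, 0.0264]
tool_rot: [[1.0, -0.002, 0.0], [-0.002, -1.0, 0.001], [0.0, -0.001, -1.0]]
contact_force: [0.4, 0.1, 0.5]
opening: 0.0852
grasp_force: 0.0
```

Request:
drive_tool(
  targets=[
    {"rotation":[0,0,0],"delta_pos":[0,0,0],"hand":0},
    {"rotation":[0,0,0],"delta_pos":[0,0,0],"hand":0},
    {"rotation":[0,0,0],"delta_pos":[0,0,0],"hand":0},
    {"rotation":[0,0,0],"delta_pos":[0,0,0],"hand":0},
    {"rotation":[0,0,0],"delta_pos":[0,0,0],"hand":0},
    {"rotation":[0,0,0],"delta_pos":[0,0,0],"hand":0},
  ],
)

```text
time_s: 12.27
tool_pos: [0.5814, 0.1986, 0.0272]
tool_rot: [[1.0, -0.004, 0.002], [-0.004, -1.0, 0.001], [0.002, -0.001, -1.0]]
contact_force: [-0.9, -0.2, 6.6]
opening: 0.0484
grasp_force: 85.1
```

Request:
drive_tool(
  targets=[
    {"rotation":[0,0,0],"delta_pos":[0,0,-0.4],"hand":0},
    {"rotation":[0,0,0],"delta_pos":[0,0,-0.8],"hand":0},
    {"rotation":[0,0,0],"delta_pos":[0,0,-0.8],"hand":0},
    {"rotation":[0,0,0],"delta_pos":[0.1,0.6,-0.5],"hand":0},
    {"rotation":[0,0,0],"delta_pos":[0.2,0.9,0],"hand":0},
    {"rotation":[0,0,0],"delta_pos":[0.2,0.9,0],"hand":0},
    {"rotation":[0,0,0],"delta_pos":[0.2,0.9,0],"hand":0},
    {"rotation":[0,0,0],"delta_pos":[0.2,0.9,0],"hand":0},
    {"rotation":[0,0,0],"delta_pos":[0.1,0.9,0],"hand":0},
    {"rotation":[0,0,0],"delta_pos":[0.1,0.9,0],"hand":0},
  ],
)

```text
time_s: 13.1
tool_pos: [0.6237, -0.0438, 0.1261]
tool_rot: [[1.0, -0.003, 0.001], [-0.003, -1.0, -0.0], [0.001, 0.0, -1.0]]
contact_force: [-0.4, -0.8, -1.4]
opening: 0.0484
grasp_force: 84.1
```

Request:
drive_tool(
  targets=[
    {"rotation":[0,0,0],"delta_pos":[0,0.1,0],"hand":0},
    {"rotation":[0,0,0],"delta_pos":[0,0,0],"hand":0},
    {"rotation":[0,0,0],"delta_pos":[0,0,0],"hand":0},
  ],
)

```text
time_s: 13.35
tool_pos: [0.6233, -0.0459, 0.1258]
tool_rot: [[1.0, -0.005, -0.0], [-0.005, -1.0, 0.001], [-0.0, -0.001, -1.0]]
contact_force: [-0.4, 0.1, -0.7]
opening: 0.0483
grasp_force: 84.1
```

Request:
drive_tool(
  targets=[
    {"rotation":[0,0,0],"delta_pos":[0,0,0.5],"hand":0},
    {"rotation":[0,0,0],"delta_pos":[0,0,0.7],"hand":0},
    {"rotation":[0,0,0],"delta_pos":[0,0,0.6],"hand":0},
    {"rotation":[0,0,0],"delta_pos":[0,0,0.3],"hand":0},
    {"rotation":[0,0,0],"delta_pos":[0,0,0.1],"hand":0},
    {"rotation":[0,0,0],"delta_pos":[0,0,0.05],"hand":0},
    {"rotation":[0,0,0],"delta_pos":[0,0,0],"hand":0},
  ],
)

```text
time_s: 13.93
tool_pos: [0.6238, -0.0446, 0.0362]
tool_rot: [[1.0, -0.002, 0.001], [-0.002, -1.0, 0.001], [0.001, -0.001, -1.0]]
contact_force: [-0.1, -0.1, -1.3]
opening: 0.0487
grasp_force: 84.1
```

Request:
drive_tool(
  targets=[
    {"rotation":[0,0,0],"delta_pos":[0,0,0],"hand":0.75},
    {"rotation":[0,0,0],"delta_pos":[0,0,0],"hand":0.75},
    {"rotation":[0,0,0],"delta_pos":[0,0,0],"hand":0.75},
    {"rotation":[0,0,0],"delta_pos":[0,0,0],"hand":0.75},
    {"rotation":[0,0,0],"delta_pos":[0,0,0],"hand":0.75},
    {"rotation":[0,0,0],"delta_pos":[0,0,-0.5],"hand":0.75},
    {"rotation":[0,0,0],"delta_pos":[0,0,-0.9],"hand":0.75},
    {"rotation":[0,0,0],"delta_pos":[0,0,-0.9],"hand":0.75},
    {"rotation":[0,0,0],"delta_pos":[0,-0.6,-0.9],"hand":1},
    {"rotation":[0,0,0],"delta_pos":[-0.3,-0.9,0],"hand":1},
  ],
)

```text
time_s: 14.77
tool_pos: [0.6193, 0.008, 0.1699]
tool_rot: [[1.0, -0.013, 0.017], [-0.013, -1.0, -0.003], [0.017, 0.002, -1.0]]
contact_force: [1.9, 0.6, 1.3]
opening: 0.0846
grasp_force: 0.0
```

Run:
```python
from bl import *
f=snap('top','t3.png');blanks(f);print(get_state()['tool_pos'])
```

```text
[0.61295695 0.02240911 0.16661287]
```

View pics/t3.png

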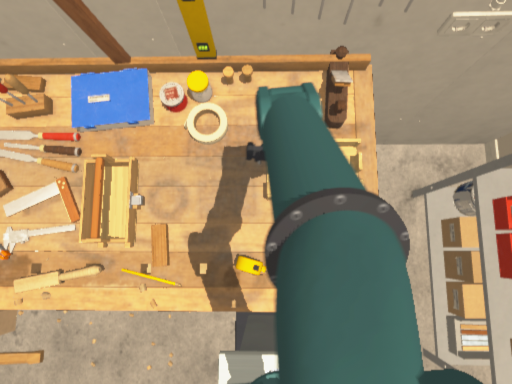

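Request:
drive_tool(
  targets=[
    {"rotation":[0,0,0],"delta_pos":[-0.4,-0.7,0],"hand":1},
    {"rotation":[0,0,0],"delta_pos":[-0.5,-0.8,0],"hand":1},
    {"rotation":[0,0,0],"delta_pos":[-0.5,-0.8,0],"hand":1},
    {"rotation":[0,0,0],"delta_pos":[-0.5,-0.8,0],"hand":1},
    {"rotation":[0,0,0],"delta_pos":[-0.5,-0.8,0],"hand":1},
    {"rotation":[0,0,0],"delta_pos":[-0.5,-0.8,0],"hand":1},
    {"rotation":[0,0,0],"delta_pos":[-0.5,-0.8,0],"hand":1},
    {"rotation":[0,0,0],"delta_pos":[-0.5,-0.8,0],"hand":1},
    {"rotation":[0,0,0],"delta_pos":[-0.5,-0.7,0],"hand":1},
    {"rotation":[0,0,0],"delta_pos":[-0.3,-0.6,0],"hand":1},
  ],
)

```text
time_s: 15.65
tool_pos: [0.4215, 0.32, 0.162]
tool_rot: [[1.0, 0.0, -0.002], [0.0, -1.0, -0.0], [-0.002, 0.0, -1.0]]
contact_force: [0.7, 0.3, -0.2]
opening: 0.0854
grasp_force: 0.0
```

Request:
drive_tool(
  targets=[
    {"rotation":[0,0,0],"delta_pos":[0,0,0],"hand":1},
    {"rotation":[0,0,0],"delta_pos":[0,0,0],"hand":1},
    {"rotation":[0,0,0],"delta_pos":[0,0,0],"hand":1},
  ],
)

```text
time_s: 15.9
tool_pos: [0.4248, 0.3171, 0.1621]
tool_rot: [[1.0, -0.003, -0.0], [-0.003, -1.0, -0.001], [-0.0, 0.001, -1.0]]
contact_force: [0.9, -0.4, 0.9]
opening: 0.0856
grasp_force: 0.0
```

Run:
```python
from bl import *
f=snap('top');s=snap('scene')
cv2.imwrite('pics/m.png',np.vstack([cv2.resize(f['frame'][200:300,90:250,::-1],(640,400))[:280],cv2.resize(s['frame'][230:380,140:320,::-1],(640,300))]))
q=cv2.cvtColor(s['frame'],cv2.COLOR_RGB2HSV);blanks(f);print(get_state()['tool_pos'])
```

```text
[0.42555932 0.31606726 0.16218507]
```

View pics/m.png

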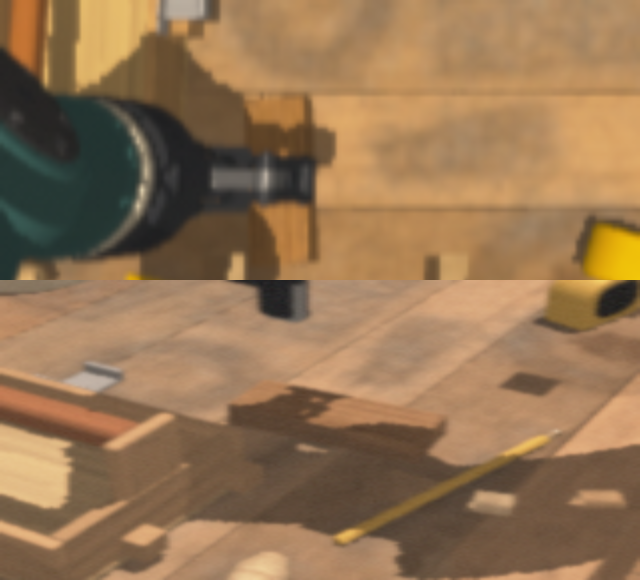

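Request:
drive_tool(
  targets=[
    {"rotation":[0,0,0],"delta_pos":[0,0,0.6],"hand":1},
    {"rotation":[0,0,0],"delta_pos":[0,0,0.8],"hand":1},
    {"rotation":[0,0,0],"delta_pos":[0,0,0.8],"hand":1},
    {"rotation":[0,0,0],"delta_pos":[0,0,0.7],"hand":1},
    {"rotation":[0,0,0],"delta_pos":[0,0,0.4],"hand":1},
    {"rotation":[0,0,0],"delta_pos":[0,0,0.2],"hand":1},
    {"rotation":[0,0,0],"delta_pos":[0,0,0],"hand":1},
    {"rotation":[0,0,0],"delta_pos":[0,0,0],"hand":0},
  ],
)

```text
time_s: 16.67
tool_pos: [0.4256, 0.3171, 0.0225]
tool_rot: [[1.0, -0.005, 0.0], [-0.005, -1.0, -0.0], [0.0, 0.0, -1.0]]
contact_force: [-0.4, 0.5, 0.2]
opening: 0.0758
grasp_force: 0.0
```

Request:
drive_tool(
  targets=[
    {"rotation":[0,0,0],"delta_pos":[0,0,0],"hand":0},
    {"rotation":[0,0,0],"delta_pos":[0,0,0],"hand":0},
    {"rotation":[0,0,0],"delta_pos":[0,0,0],"hand":0},
    {"rotation":[0,0,0],"delta_pos":[0,0,0],"hand":0},
    {"rotation":[0,0,0],"delta_pos":[0,0,0],"hand":0},
    {"rotation":[0,0,0],"delta_pos":[0,0,0],"hand":0},
  ],
)

```text
time_s: 17.17
tool_pos: [0.4256, 0.3185, 0.0242]
tool_rot: [[1.0, -0.002, 0.002], [-0.002, -1.0, 0.002], [0.002, -0.002, -1.0]]
contact_force: [-0.7, -0.6, 8.4]
opening: 0.0385
grasp_force: 78.3
```

Request:
drive_tool(
  targets=[
    {"rotation":[0,0,0],"delta_pos":[0,0,-0.5],"hand":0},
    {"rotation":[0,0,0],"delta_pos":[0,0,-0.9],"hand":0},
    {"rotation":[0,0,0],"delta_pos":[0.3,0.4,-0.9],"hand":0},
    {"rotation":[0,0,0],"delta_pos":[0.7,0.6,-0.7],"hand":0},
    {"rotation":[0,0,0],"delta_pos":[0.7,0.6,0],"hand":0},
    {"rotation":[0,0,0],"delta_pos":[0.7,0.6,0],"hand":0},
    {"rotation":[0,0,0],"delta_pos":[0.7,0.7,0],"hand":0},
    {"rotation":[0,0,0],"delta_pos":[0.7,0.7,0],"hand":0},
    {"rotation":[0,0,0],"delta_pos":[0.7,0.7,0],"hand":0},
    {"rotation":[0,0,0],"delta_pos":[0.5,0.7,0],"hand":0},
  ],
)

```text
time_s: 18.0
tool_pos: [0.6241, 0.1178, 0.1407]
tool_rot: [[1.0, -0.004, 0.004], [-0.004, -1.0, 0.0], [0.004, -0.0, -1.0]]
contact_force: [1.0, 0.4, -0.8]
opening: 0.0387
grasp_force: 78.8
```

Request:
drive_tool(
  targets=[
    {"rotation":[0,0,0],"delta_pos":[0,0.9,0],"hand":0},
    {"rotation":[0,0,0],"delta_pos":[0,0.9,0],"hand":0},
    {"rotation":[0,0,0],"delta_pos":[0,0.9,0],"hand":0},
    {"rotation":[0,0,0],"delta_pos":[0,0.9,0],"hand":0},
    {"rotation":[0,0,0],"delta_pos":[0,0.9,0],"hand":0},
    {"rotation":[0,0,0],"delta_pos":[0,0.9,0],"hand":0},
    {"rotation":[0,0,0],"delta_pos":[0,0.9,0],"hand":0},
    {"rotation":[0,0,0],"delta_pos":[0,0,0],"hand":0},
    {"rotation":[0,0,0],"delta_pos":[0,0,0],"hand":0},
    {"rotation":[0,0,0],"delta_pos":[0,0,0],"hand":0},
  ],
)

```text
time_s: 18.83
tool_pos: [0.6203, -0.1323, 0.14]
tool_rot: [[1.0, -0.004, 0.0], [-0.004, -1.0, 0.0], [0.0, -0.0, -1.0]]
contact_force: [-0.0, 0.9, 0.9]
opening: 0.0385
grasp_force: 78.8
```

Request:
drive_tool(
  targets=[
    {"rotation":[0,0,0],"delta_pos":[0.1,0.1,0.5],"hand":0},
    {"rotation":[0,0,0],"delta_pos":[0,0,0.7],"hand":0},
    {"rotation":[0,0,0],"delta_pos":[0,0,0.7],"hand":0},
    {"rotation":[0,0,0],"delta_pos":[0,0,0.5],"hand":0},
    {"rotation":[0,0,0],"delta_pos":[0,0,0.25],"hand":0},
    {"rotation":[0,0,0],"delta_pos":[0,0,0.05],"hand":0},
    {"rotation":[0,0,0],"delta_pos":[0,0,0],"hand":0},
    {"rotation":[0,0,0],"delta_pos":[0,0,0],"hand":0},
  ],
)

```text
time_s: 19.5
tool_pos: [0.6252, -0.1346, 0.0321]
tool_rot: [[1.0, -0.001, 0.001], [-0.001, -1.0, 0.001], [0.001, -0.001, -1.0]]
contact_force: [0.7, 0.4, -1.0]
opening: 0.0386
grasp_force: 82.1
```

Request:
drive_tool(
  targets=[
    {"rotation":[0,0,0],"delta_pos":[0,0,0],"hand":0.6},
    {"rotation":[0,0,0],"delta_pos":[0,0,0],"hand":0.6},
    {"rotation":[0,0,0],"delta_pos":[0,0,0],"hand":0.6},
    {"rotation":[0,0,0],"delta_pos":[0,0,0],"hand":0.6},
    {"rotation":[0,0,0],"delta_pos":[0,0,0],"hand":0.6},
    {"rotation":[0,0,0],"delta_pos":[0,0,-0.5],"hand":0.6},
    {"rotation":[0,0,0],"delta_pos":[0,0,-0.9],"hand":0.6},
    {"rotation":[0,0,0],"delta_pos":[0,0,-0.9],"hand":0.6},
    {"rotation":[0,0,0],"delta_pos":[0,0,-0.9],"hand":1},
    {"rotation":[0,0,0],"delta_pos":[0,0,-0.9],"hand":1},
  ],
)

```text
time_s: 20.33
tool_pos: [0.624, -0.1365, 0.1971]
tool_rot: [[1.0, -0.004, -0.0], [-0.004, -1.0, 0.0], [-0.0, -0.0, -1.0]]
contact_force: [0.9, -0.5, -0.5]
opening: 0.0735
grasp_force: 0.0
```

Request:
drive_tool(
  targets=[
    {"rotation":[0,0,-1],"delta_pos":[0,0,0],"hand":1},
    {"rotation":[0,0,-1],"delta_pos":[0,0,0],"hand":1},
    {"rotation":[0,0,-1],"delta_pos":[0,0,0],"hand":1},
    {"rotation":[0,0,-1],"delta_pos":[0,0,0],"hand":1},
    {"rotation":[0,0,-1],"delta_pos":[0,0,0],"hand":1},
    {"rotation":[0,0,-1],"delta_pos":[0,0,0],"hand":1},
    {"rotation":[0,0,-1],"delta_pos":[0,0,0],"hand":1},
    {"rotation":[0,0,-1],"delta_pos":[0,0,0],"hand":1},
    {"rotation":[0,0,-1],"delta_pos":[0,0,0],"hand":1},
    {"rotation":[0,0,-1],"delta_pos":[0,0,0],"hand":1},
  ],
)

```text
time_s: 21.17
tool_pos: [0.6242, -0.1367, 0.1955]
tool_rot: [[0.499, 0.867, -0.0], [0.867, -0.499, -0.0], [-0.0, -0.0, -1.0]]
contact_force: [-0.4, 0.2, -0.3]
opening: 0.0855
grasp_force: 0.0
```

Request:
drive_tool(
  targets=[
    {"rotation":[0,0,-1],"delta_pos":[0,0,0],"hand":1},
    {"rotation":[0,0,-1],"delta_pos":[0,0,0],"hand":1},
    {"rotation":[0,0,-1],"delta_pos":[0,0,0],"hand":1},
    {"rotation":[0,0,-1],"delta_pos":[0,0,0],"hand":1},
    {"rotation":[0,0,-1],"delta_pos":[0,0,0],"hand":1},
    {"rotation":[0,0,0],"delta_pos":[0,0,0],"hand":1},
    {"rotation":[0,0,0],"delta_pos":[0.8,0,0],"hand":1},
    {"rotation":[0,0,0],"delta_pos":[0.8,0,0],"hand":1},
    {"rotation":[0,0,0],"delta_pos":[0.8,0,0],"hand":1},
    {"rotation":[0,0,0],"delta_pos":[0.8,0,0],"hand":1},
  ],
)

```text
time_s: 22.0
tool_pos: [0.6247, -0.0076, 0.1956]
tool_rot: [[0.008, 1.0, 0.0], [1.0, -0.008, -0.0], [-0.0, 0.0, -1.0]]
contact_force: [0.8, 0.2, -0.3]
opening: 0.0852
grasp_force: 0.0
```

Request:
drive_tool(
  targets=[
    {"rotation":[0,0,0],"delta_pos":[0.9,-0.2,0],"hand":1},
    {"rotation":[0,0,0],"delta_pos":[0.9,-0.2,0],"hand":1},
    {"rotation":[0,0,0],"delta_pos":[0.9,-0.2,0],"hand":1},
    {"rotation":[0,0,0],"delta_pos":[0.9,-0.2,0],"hand":1},
    {"rotation":[0,0,0],"delta_pos":[0.9,-0.2,0],"hand":1},
    {"rotation":[0,0,0],"delta_pos":[0.9,-0.2,0],"hand":1},
    {"rotation":[0,0,0],"delta_pos":[0.9,-0.2,0],"hand":1},
    {"rotation":[0,0,0],"delta_pos":[0.9,-0.2,0],"hand":1},
    {"rotation":[0,0,0],"delta_pos":[0.9,-0.2,0],"hand":1},
    {"rotation":[0,0,0],"delta_pos":[0.9,-0.2,0],"hand":1},
  ],
)

```text
time_s: 22.83
tool_pos: [0.5455, 0.3532, 0.1956]
tool_rot: [[0.007, 1.0, 0.0], [1.0, -0.007, -0.0], [-0.0, 0.0, -1.0]]
contact_force: [0.6, 0.3, 0.7]
opening: 0.0857
grasp_force: 0.0
```

Request:
drive_tool(
  targets=[
    {"rotation":[0,0,-1],"delta_pos":[0.9,-0.2,0],"hand":1},
    {"rotation":[0,0,-1],"delta_pos":[0,0,0],"hand":1},
    {"rotation":[0,0,-1],"delta_pos":[0,0,0],"hand":1},
    {"rotation":[0,0,-1],"delta_pos":[0,0,0],"hand":1},
    {"rotation":[0,0,-1],"delta_pos":[0,0,0],"hand":1},
    {"rotation":[0,0,-1],"delta_pos":[0,0,0],"hand":1},
    {"rotation":[0,0,-1],"delta_pos":[0,0,0],"hand":1},
    {"rotation":[0,0,-1],"delta_pos":[0,0,0],"hand":1},
    {"rotation":[0,0,-1],"delta_pos":[0,0,0],"hand":1},
    {"rotation":[0,0,-1],"delta_pos":[0,0,0],"hand":1},
  ],
)

```text
time_s: 23.67
tool_pos: [0.5383, 0.3875, 0.1954]
tool_rot: [[-0.865, 0.501, -0.0], [0.501, 0.865, -0.001], [-0.0, -0.001, -1.0]]
contact_force: [0.2, 0.7, -0.3]
opening: 0.0854
grasp_force: 0.0
```

Request:
drive_tool(
  targets=[
    {"rotation":[0,0,-1],"delta_pos":[0,0,0],"hand":1},
    {"rotation":[0,0,-1],"delta_pos":[0,0,0],"hand":1},
    {"rotation":[0,0,-1],"delta_pos":[0,0,0],"hand":1},
    {"rotation":[0,0,-1],"delta_pos":[0,0,0],"hand":1},
    {"rotation":[0,0,-1],"delta_pos":[0,0,0],"hand":1},
    {"rotation":[0,0,0],"delta_pos":[0,0,0],"hand":1},
    {"rotation":[0,0,0],"delta_pos":[0,0,0],"hand":1},
    {"rotation":[0,0,0],"delta_pos":[0,0,0],"hand":1},
  ],
)

```text
time_s: 24.33
tool_pos: [0.5382, 0.3877, 0.1954]
tool_rot: [[-1.0, 0.007, -0.0], [0.007, 1.0, -0.0], [0.0, -0.0, -1.0]]
contact_force: [-0.7, -1.0, 0.1]
opening: 0.0854
grasp_force: 0.0
```

Run:
```python
from bl import *
f=snap('top','t4.png');s=snap('scene')
cv2.imwrite('pics/t4.png',np.vstack([cv2.resize(f['frame'][110:250,80:380,::-1],(750,350)),cv2.resize(s['frame'][130:230,190:340,::-1],(375,250))[:, :].repeat(2,axis=1)]))
s=get_state();print(s['tool_pos'],s['joints'],s['tool_rot'].round(3))
```

```text
[0.53822166 0.38781017 0.19555163] [ -8.0375388   41.35777703 -49.39809509 101.522222    37.70219794
  55.17465747  16.62411153] [[-1.     0.005  0.   ]
 [ 0.005  1.    -0.   ]
 [-0.    -0.    -1.   ]]
```

View pics/t4.png

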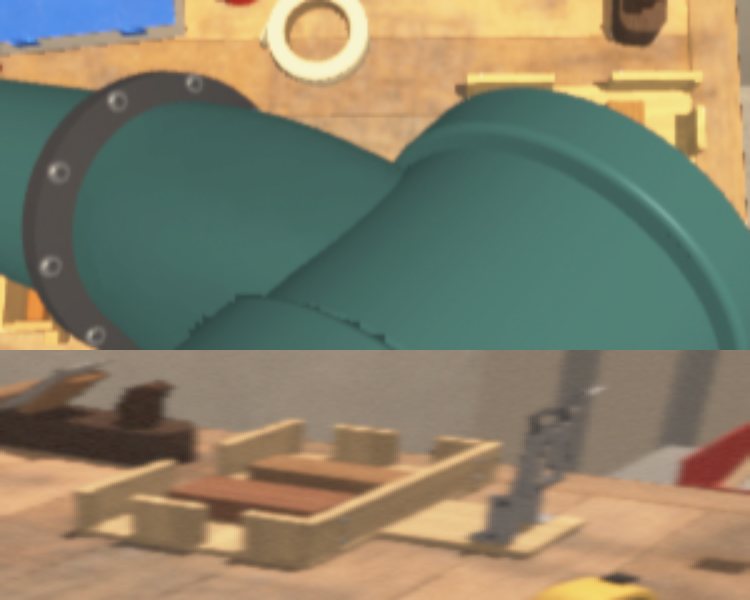

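Request:
drive_tool(
  targets=[
    {"rotation":[0,0,0],"delta_pos":[0,0.6,0],"hand":1},
    {"rotation":[0,0,0],"delta_pos":[0,0.7,0],"hand":1},
    {"rotation":[0,0,0],"delta_pos":[0,0.4,0.2],"hand":1},
    {"rotation":[0,0,0],"delta_pos":[0,0,0.6],"hand":1},
    {"rotation":[0,0,0],"delta_pos":[0,0,0.6],"hand":1},
    {"rotation":[0,0,0],"delta_pos":[0,0,0.5],"hand":1},
    {"rotation":[0,0,0],"delta_pos":[0,0,0.4],"hand":1},
    {"rotation":[0,0,0],"delta_pos":[0,0,0],"hand":1},
    {"rotation":[0,0,0],"delta_pos":[0,0,0],"hand":1},
  ],
)

```text
time_s: 25.18
tool_pos: [0.5382, 0.4555, 0.1029]
tool_rot: [[-1.0, 0.004, -0.001], [0.004, 1.0, -0.001], [0.001, -0.001, -1.0]]
contact_force: [-0.4, -0.1, -0.8]
opening: 0.0855
grasp_force: 0.0
```

Request:
drive_tool(
  targets=[
    {"rotation":[0,0,0],"delta_pos":[0,0,0],"hand":0},
    {"rotation":[0,0,0],"delta_pos":[0,0,0],"hand":0},
    {"rotation":[0,0,0],"delta_pos":[0,0,0],"hand":0},
    {"rotation":[0,0,0],"delta_pos":[0,0,0],"hand":0},
    {"rotation":[0,0,0],"delta_pos":[0,0,0],"hand":0},
    {"rotation":[0,0,0],"delta_pos":[0,0,0],"hand":0},
    {"rotation":[0,0,0],"delta_pos":[0,0,0],"hand":0},
    {"rotation":[0,0,0],"delta_pos":[0,0,0],"hand":0},
    {"rotation":[0,0,0],"delta_pos":[0,0,0],"hand":0},
  ],
)

```text
time_s: 25.93
tool_pos: [0.5387, 0.4563, 0.1044]
tool_rot: [[-1.0, 0.004, 0.001], [0.004, 1.0, 0.001], [-0.001, 0.001, -1.0]]
contact_force: [-0.4, -1.1, 5.4]
opening: 0.0166
grasp_force: 80.1
```

Request:
drive_tool(
  targets=[
    {"rotation":[0,0,0],"delta_pos":[0,0,-0.25],"hand":0},
    {"rotation":[0,0,0],"delta_pos":[0,0,-0.4],"hand":0},
    {"rotation":[0,0,0],"delta_pos":[0,0,-0.5],"hand":0},
    {"rotation":[0,0,0],"delta_pos":[0,0,-0.5],"hand":0},
    {"rotation":[0,0,0],"delta_pos":[0,0,-0.5],"hand":0},
    {"rotation":[0,0,0],"delta_pos":[0,0,-0.5],"hand":0},
    {"rotation":[0,0,0],"delta_pos":[0,0,-0.5],"hand":0},
    {"rotation":[0,0,0],"delta_pos":[0,0,-0.5],"hand":0},
    {"rotation":[0,0,0],"delta_pos":[0,0,-0.5],"hand":0},
    {"rotation":[0,0,0],"delta_pos":[0,0,0],"hand":0},
  ],
)

```text
time_s: 26.77
tool_pos: [0.539, 0.4577, 0.2742]
tool_rot: [[-1.0, 0.003, 0.004], [0.003, 1.0, 0.005], [-0.004, 0.005, -1.0]]
contact_force: [0.1, 2.3, -5.1]
opening: 0.0165
grasp_force: 78.7
```

Request:
drive_tool(
  targets=[
    {"rotation":[0,0,0.5],"delta_pos":[0,0,0],"hand":0},
    {"rotation":[0,0,1],"delta_pos":[0,0,0],"hand":0},
    {"rotation":[0,0,1],"delta_pos":[0,0,0],"hand":0},
    {"rotation":[0,0,1],"delta_pos":[0,0,0],"hand":0},
    {"rotation":[0,0,1],"delta_pos":[0,0,0],"hand":0},
    {"rotation":[0,0,1],"delta_pos":[0,0,0],"hand":0},
    {"rotation":[0,0,1],"delta_pos":[0,0,0],"hand":0},
    {"rotation":[0,0,1],"delta_pos":[0,0,0],"hand":0},
    {"rotation":[0,0,1],"delta_pos":[0,0,0],"hand":0},
    {"rotation":[0,0,1],"delta_pos":[0,0,0],"hand":0},
  ],
)

```text
time_s: 27.6
tool_pos: [0.5374, 0.4548, 0.2675]
tool_rot: [[-0.538, 0.843, -0.003], [0.843, 0.538, -0.002], [-0.001, -0.004, -1.0]]
contact_force: [0.2, -0.6, -5.5]
opening: 0.0169
grasp_force: 78.7
```

Request:
drive_tool(
  targets=[
    {"rotation":[0,0,1],"delta_pos":[0,0,0],"hand":0},
    {"rotation":[0,0,1],"delta_pos":[0,0,0],"hand":0},
    {"rotation":[0,0,1],"delta_pos":[0,0,0],"hand":0},
    {"rotation":[0,0,1],"delta_pos":[0,0,0],"hand":0},
    {"rotation":[0,0,1],"delta_pos":[0,0,0],"hand":0},
    {"rotation":[0,0,0.5],"delta_pos":[0,0,0],"hand":0},
    {"rotation":[0,0,0],"delta_pos":[0,0,0],"hand":0},
    {"rotation":[0,0,0],"delta_pos":[0,0,0],"hand":0},
  ],
)

```text
time_s: 28.27
tool_pos: [0.5375, 0.4552, 0.2681]
tool_rot: [[0.001, 1.0, -0.002], [1.0, -0.001, -0.002], [-0.002, -0.002, -1.0]]
contact_force: [0.3, 0.2, -6.4]
opening: 0.0164
grasp_force: 78.5
```

Request:
drive_tool(
  targets=[
    {"rotation":[0,0,0],"delta_pos":[-0.4,0.2,0],"hand":0},
    {"rotation":[0,0,0],"delta_pos":[-0.7,0.2,0],"hand":0},
    {"rotation":[0,0,0],"delta_pos":[-0.7,0.2,0],"hand":0},
    {"rotation":[0,0,0],"delta_pos":[-0.7,0.2,0],"hand":0},
    {"rotation":[0,0,0],"delta_pos":[-0.7,0.2,0],"hand":0},
    {"rotation":[0,0,0],"delta_pos":[-0.7,0.2,0],"hand":0},
    {"rotation":[0,0,0],"delta_pos":[-0.7,0.2,0],"hand":0},
    {"rotation":[0,0,0],"delta_pos":[-0.7,0.2,0],"hand":0},
    {"rotation":[0,0,0],"delta_pos":[-0.7,0.3,0],"hand":0},
    {"rotation":[0,0,0],"delta_pos":[-0.7,0.3,0],"hand":0},
  ],
)

```text
time_s: 29.1
tool_pos: [0.6251, 0.1861, 0.269]
tool_rot: [[0.001, 1.0, -0.001], [1.0, -0.001, -0.0], [-0.0, -0.001, -1.0]]
contact_force: [1.2, -0.1, -6.5]
opening: 0.0165
grasp_force: 78.6
```

Request:
drive_tool(
  targets=[
    {"rotation":[0,0,0],"delta_pos":[-0.7,0,0],"hand":0},
    {"rotation":[0,0,0],"delta_pos":[-0.7,0,0],"hand":0},
    {"rotation":[0,0,0],"delta_pos":[-0.7,0,0],"hand":0},
    {"rotation":[0,0,0],"delta_pos":[-0.7,0,0],"hand":0},
    {"rotation":[0,0,0],"delta_pos":[-0.7,0,0],"hand":0},
    {"rotation":[0,0,0],"delta_pos":[-0.7,0,0],"hand":0},
    {"rotation":[0,0,0],"delta_pos":[-0.7,0,0],"hand":0},
    {"rotation":[0,0,0],"delta_pos":[-0.7,0,0],"hand":0},
    {"rotation":[0,0,0],"delta_pos":[-0.7,0,0],"hand":0},
    {"rotation":[0,0,0],"delta_pos":[-0.5,0,0],"hand":0},
  ],
)

```text
time_s: 29.93
tool_pos: [0.6238, -0.0883, 0.2688]
tool_rot: [[0.004, 1.0, -0.002], [1.0, -0.004, -0.002], [-0.002, -0.002, -1.0]]
contact_force: [-0.5, -0.6, -7.0]
opening: 0.0168
grasp_force: 78.7
```

Request:
drive_tool(
  targets=[
    {"rotation":[0,0,0],"delta_pos":[0,0,0],"hand":0},
    {"rotation":[0,0,0],"delta_pos":[0,0,0],"hand":0},
    {"rotation":[0,0,0],"delta_pos":[0,0,0],"hand":0},
    {"rotation":[0,0,0],"delta_pos":[0,0,0],"hand":0},
  ],
)

```text
time_s: 30.27
tool_pos: [0.6245, -0.0825, 0.2694]
tool_rot: [[0.0, 1.0, -0.0], [1.0, -0.0, 0.001], [0.001, -0.0, -1.0]]
contact_force: [-0.1, 0.4, -6.2]
opening: 0.0163
grasp_force: 78.6
```

Request:
drive_tool(
  targets=[
    {"rotation":[0,0,0],"delta_pos":[-0.14,0.03,0.3],"hand":0},
    {"rotation":[0,0,0],"delta_pos":[0,0,0.5],"hand":0},
    {"rotation":[0,0,0],"delta_pos":[0,0,0.5],"hand":0},
    {"rotation":[0,0,0],"delta_pos":[0,0,0.5],"hand":0},
    {"rotation":[0,0,0],"delta_pos":[0,0,0.4],"hand":0},
    {"rotation":[0,0,0],"delta_pos":[0,0,0.3],"hand":0},
    {"rotation":[0,0,0],"delta_pos":[0,0,0],"hand":0},
    {"rotation":[0,0,0],"delta_pos":[0,0,0],"hand":0},
    {"rotation":[0,0,0],"delta_pos":[0,0,0],"hand":0},
  ],
)

```text
time_s: 31.02
tool_pos: [0.6268, -0.0897, 0.1703]
tool_rot: [[0.003, 1.0, 0.002], [1.0, -0.003, 0.0], [0.0, 0.002, -1.0]]
contact_force: [0.3, -0.7, -6.5]
opening: 0.0164
grasp_force: 78.8
```

Run:
```python
from h import *
s=snap('scene')
cv2.imwrite('pics/st.png',cv2.resize(s['frame'][90:230,190:340,::-1],None,fx=4.2,fy=4.2,interpolation=cv2.INTER_CUBIC))
s=get_state();print(s['tool_pos'],s['contact_force'])
```

```text
[ 0.62709504 -0.08980566  0.17073047] [-0.65016548  0.05223938 -6.6628474 ]
```

View pics/st.png

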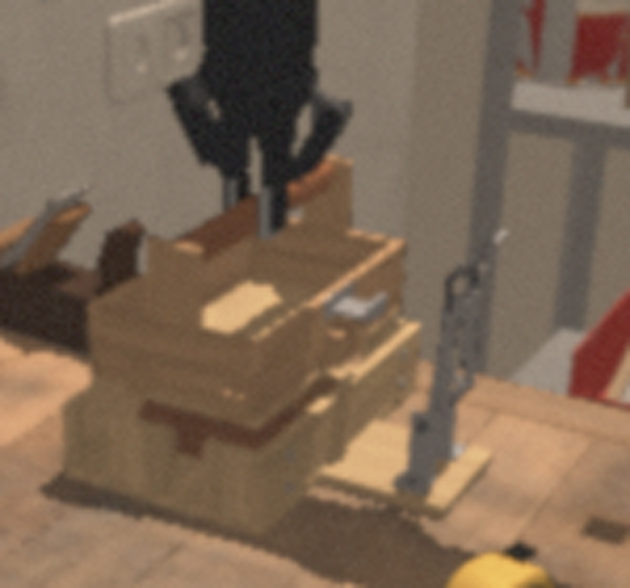

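Request:
drive_tool(
  targets=[
    {"rotation":[0,0,0],"delta_pos":[0.04,-0.03,0.1],"hand":0},
    {"rotation":[0,0,0],"delta_pos":[0,0,0.1],"hand":0},
    {"rotation":[0,0,0],"delta_pos":[0,0,0.06],"hand":0},
    {"rotation":[0,0,0],"delta_pos":[0,0,0.06],"hand":0},
    {"rotation":[0,0,0],"delta_pos":[0,0,0.06],"hand":0},
    {"rotation":[0,0,0],"delta_pos":[0,0,0],"hand":0},
    {"rotation":[0,0,0],"delta_pos":[0,0,0],"hand":0},
  ],
)

```text
time_s: 31.65
tool_pos: [0.6245, -0.0885, 0.1541]
tool_rot: [[0.004, 1.0, -0.0], [1.0, -0.004, -0.0], [-0.0, -0.0, -1.0]]
contact_force: [-0.5, -1.2, -5.7]
opening: 0.0164
grasp_force: 78.7
```

Request:
drive_tool(
  targets=[
    {"rotation":[0,0,0],"delta_pos":[0,0,0.04],"hand":0},
    {"rotation":[0,0,0],"delta_pos":[0,0,0.04],"hand":0},
    {"rotation":[0,0,0],"delta_pos":[0,0,0],"hand":0},
    {"rotation":[0,0,0],"delta_pos":[0,0,0],"hand":0},
  ],
)

```text
time_s: 31.98
tool_pos: [0.6251, -0.0884, 0.1523]
tool_rot: [[0.003, 1.0, 0.001], [1.0, -0.003, -0.0], [-0.0, 0.001, -1.0]]
contact_force: [-2.1, 0.1, 2.6]
opening: 0.0164
grasp_force: 80.0
```

Request:
drive_tool(
  targets=[
    {"rotation":[0,0,0],"delta_pos":[0,0,0],"hand":1},
    {"rotation":[0,0,0],"delta_pos":[0,0,0],"hand":1},
    {"rotation":[0,0,0],"delta_pos":[0,0,0],"hand":1},
    {"rotation":[0,0,0],"delta_pos":[0,0,0],"hand":1},
    {"rotation":[0,0,0],"delta_pos":[0,0,-0.5],"hand":1},
    {"rotation":[0,0,0],"delta_pos":[0,0,-0.9],"hand":1},
    {"rotation":[0,0,0],"delta_pos":[0,0,-0.9],"hand":1},
    {"rotation":[0,0,0],"delta_pos":[0.9,0,-0.9],"hand":1},
    {"rotation":[0,0,0],"delta_pos":[0.9,0,0],"hand":1},
    {"rotation":[0,0,0],"delta_pos":[0,0,0],"hand":1},
  ],
)

```text
time_s: 32.82
tool_pos: [0.6265, -0.0129, 0.2763]
tool_rot: [[-0.007, 1.0, 0.007], [1.0, 0.007, 0.007], [0.007, 0.007, -1.0]]
contact_force: [-0.9, 2.3, 0.5]
opening: 0.0854
grasp_force: 0.0
```

Run:
```python
from h import *
s=snap('scene');t=snap('top')
b=s['frame'][120:230,270:330,::-1]
cv2.imwrite('pics/lat.png',np.hstack([cv2.resize(b,(327,600),interpolation=cv2.INTER_CUBIC),cv2.resize(t['frame'][190:250,280:345,::-1],(470,600),interpolation=cv2.INTER_CUBIC)]))
def ony(u,v,y=-.09):
    c,d=ray(s,u,v);return (c+d*(y-c[1])/d[1]).round(4)
for u,v in[(500,235),(465,280),(455,400),(415,490)]:print(ony(190+u/4.2,90+v/4.2))
P=[.486,-.09,.0495]
for l in (1.6,1.92,2.1):
  a=np.radians(200)-l # lever direction measured from +x upward
  print(l,proj(s,[.486+.08*np.cos(a),-.09,.0495+.08*np.sin(a)]),proj(t,[.486+.08*np.cos(a),-.09,.0495+.08*np.sin(a)]))
print(proj(s,P),proj(t,P),get_state()['tool_pos'],get_state()['joints'])
```

```text
[ 0.4524 -0.09    0.1827]
[ 0.4725 -0.09    0.1485]
[ 0.4719 -0.09    0.0635]
[ 0.4951 -0.09   -0.0122]
1.6 [304.04210226 165.54598206] [320.26188161 229.67886914]
1.92 [295.46518618 162.19511564] [320.2661151  218.75968323]
2.1 [290.5642456  161.54120106] [320.02902968 212.69330592]
[293.27661739 188.4959552 ] [315.39741165 221.25125989] [ 0.62497513 -0.02016472  0.27337855] [ 18.03633029  27.51311571 -28.60244931 103.48480938  16.04156046
  52.9469343  -17.50138144]
```

View pics/lat.png

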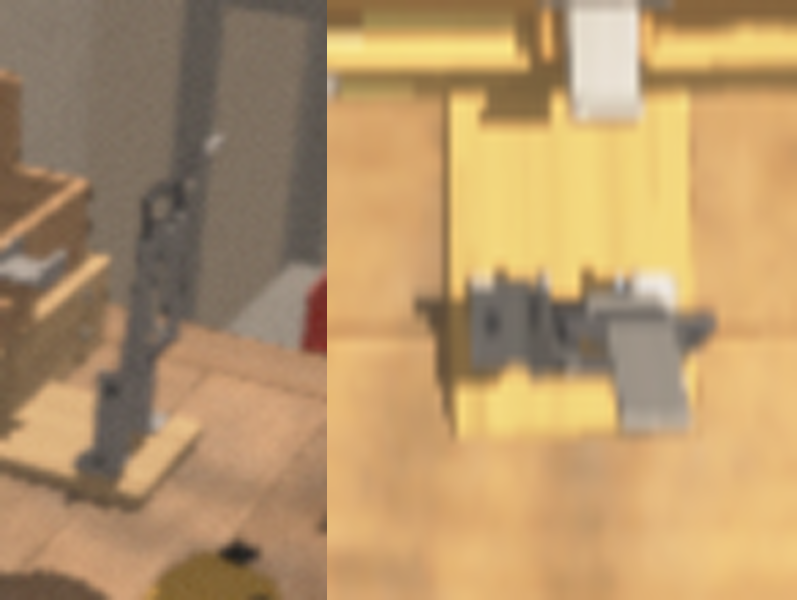

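Request:
drive_tool(
  targets=[
    {"rotation":[0,0,0],"delta_pos":[-0.35,0,0],"hand":0},
    {"rotation":[0,0,0],"delta_pos":[-0.7,-0.3,0],"hand":0},
    {"rotation":[0,0,0],"delta_pos":[-0.7,-0.7,0],"hand":0},
    {"rotation":[0,0,0],"delta_pos":[0,-0.8,0],"hand":0},
    {"rotation":[0,0,0],"delta_pos":[0,-0.8,0],"hand":0},
    {"rotation":[0,0,0],"delta_pos":[0,-0.8,0],"hand":0},
    {"rotation":[0,0,0],"delta_pos":[0,-0.8,0],"hand":0},
    {"rotation":[0,0,0],"delta_pos":[0,-0.7,0],"hand":0},
    {"rotation":[0,0,0],"delta_pos":[0,0,0],"hand":0},
    {"rotation":[0,0,0],"delta_pos":[0,0,0],"hand":0},
  ],
)

```text
time_s: 33.75
tool_pos: [0.4263, -0.0949, 0.272]
tool_rot: [[0.008, 1.0, -0.002], [1.0, -0.008, -0.001], [-0.001, -0.002, -1.0]]
contact_force: [0.4, -0.4, 0.2]
opening: -0.0
grasp_force: 0.0
```

Run:
```python
from h import *
from scipy.optimize import least_squares
s=snap('scene');t=snap('top')
r=least_squares(lambda X:np.r_[proj(t,X)-[325.4,232.5],proj(s,X)-[308.5,147]],[.45,-.09,.18]);print('tabend',r.x.round(4),r.fun.round(1))
o=np.array([.4858,-.09,.0495])
e=lambda a:np.array([np.cos(np.radians(a)),0,np.sin(np.radians(a))])
fr=cv2.resize(s['frame'][110:230,260:340,::-1],None,fx=5,fy=5,interpolation=cv2.INTER_CUBIC)
L=1.92;B=o+.024*e(231-np.degrees(L))
bar=B+.088*e(88.5)
for X,c in[(o,(0,0,255)),(o+.08*e(200-np.degrees(L)),(0,0,255)),(B,(0,255,0)),(bar,(0,255,0)),(bar+[0,.021,0],(0,255,255)),(bar+[0,-.021,0],(0,255,255)),(bar+.036*e(131.5),(255,0,0)),(o+.08*e(200-np.degrees(1.6)),(255,0,255))]:
    p=(proj(s,X)-[260,110])*5;cv2.circle(fr,tuple(int(v) for v in p),3,c,-1)
cv2.imwrite('pics/ov.png',fr);print(get_state()['tool_pos'],get_state()['joints'])
```

```text
tabend [ 0.453  -0.0924  0.1789] [-0.1 -0.4  0.5  0. ]
[ 0.42945225 -0.09398547  0.27265483] [ 32.95731002  13.45321258 -31.14521837 125.17126052  10.05985273
  43.63333876  -5.14862521]
```

View pics/ov.png

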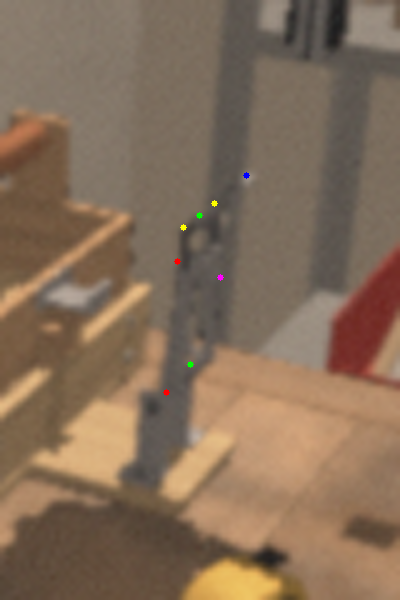

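Request:
drive_tool(
  targets=[
    {"rotation":[0,0,0],"delta_pos":[0.05,0,0.5],"hand":0},
    {"rotation":[0,0,0],"delta_pos":[0,0,0.7],"hand":0},
    {"rotation":[0,0,0],"delta_pos":[0,0,0.7],"hand":0},
    {"rotation":[0,0,0],"delta_pos":[0,0,0.3],"hand":0},
    {"rotation":[0,0,0],"delta_pos":[0,0,0],"hand":0},
    {"rotation":[0,0,0],"delta_pos":[0,0,0],"hand":0},
  ],
)

```text
time_s: 34.35
tool_pos: [0.4297, -0.0905, 0.184]
tool_rot: [[0.003, 1.0, -0.001], [1.0, -0.003, 0.001], [0.001, -0.001, -1.0]]
contact_force: [0.2, 0.5, 0.9]
opening: 0.0001
grasp_force: 0.0
```

Request:
drive_tool(
  targets=[
    {"rotation":[0,0,0],"delta_pos":[0,0.2,0],"hand":0},
    {"rotation":[0,0,0],"delta_pos":[0,0.2,0],"hand":0},
    {"rotation":[0,0,0],"delta_pos":[0,0.2,0],"hand":0},
    {"rotation":[0,0,0],"delta_pos":[0,0.2,0],"hand":0},
    {"rotation":[0,0,0],"delta_pos":[0,0.2,0],"hand":0},
    {"rotation":[0,0,0],"delta_pos":[0,0.2,0],"hand":0},
    {"rotation":[0,0,0],"delta_pos":[0,0.2,0],"hand":0},
    {"rotation":[0,0,0],"delta_pos":[0,0,0],"hand":0},
  ],
)

```text
time_s: 35.02
tool_pos: [0.4872, -0.0903, 0.1849]
tool_rot: [[0.003, 1.0, 0.003], [1.0, -0.003, 0.001], [0.001, 0.003, -1.0]]
contact_force: [0.5, -0.1, -0.2]
opening: 0.0001
grasp_force: 0.0
```

Request:
drive_tool(
  targets=[
    {"rotation":[0,0,0],"delta_pos":[0,0.15,0],"hand":0},
    {"rotation":[0,0,0],"delta_pos":[0,0.15,0],"hand":0},
    {"rotation":[0,0,0],"delta_pos":[0,0.15,0],"hand":0},
    {"rotation":[0,0,0],"delta_pos":[0,0.15,0],"hand":0},
    {"rotation":[0,0,0],"delta_pos":[0,0,0],"hand":0},
    {"rotation":[0,0,0],"delta_pos":[0,0,0],"hand":0},
    {"rotation":[0,0,0],"delta_pos":[0,0,0],"hand":0},
    {"rotation":[0,0,0],"delta_pos":[0,0,0],"hand":0},
  ],
)

```text
time_s: 35.68
tool_pos: [0.5081, -0.0906, 0.1845]
tool_rot: [[0.003, 1.0, -0.001], [1.0, -0.003, -0.0], [-0.0, -0.001, -1.0]]
contact_force: [-0.2, -0.8, 0.0]
opening: 0.0
grasp_force: 0.0
```

Run:
```python
from h import *
s=snap('scene')
fr=cv2.resize(s['frame'][100:220,220:340,::-1],None,fx=5,fy=5,interpolation=cv2.INTER_CUBIC)
cv2.imwrite('pics/hk.png',fr);print(get_state()['tool_pos'],get_state()['contact_force'])
```

```text
[ 0.50813661 -0.09063271  0.18452291] [-1.21844616 -0.47142152 -0.418901  ]
```

View pics/hk.png

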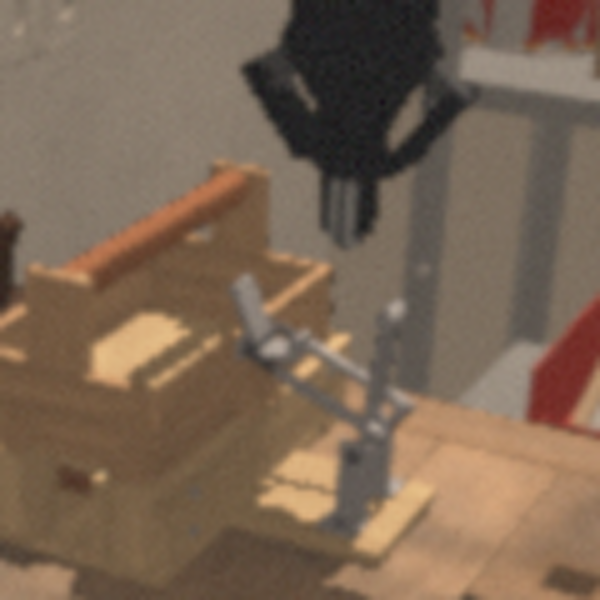

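Request:
drive_tool(
  targets=[
    {"rotation":[0,0,0],"delta_pos":[0,0,0.46],"hand":0},
    {"rotation":[0,0,0],"delta_pos":[0,0,0.5],"hand":0},
    {"rotation":[0,0,0],"delta_pos":[0,0,0.4],"hand":0},
    {"rotation":[0,0,0],"delta_pos":[0,0,0],"hand":0},
    {"rotation":[0,0,0],"delta_pos":[0,-0.15,0],"hand":0},
    {"rotation":[0,0,0],"delta_pos":[0,-0.15,0],"hand":0},
    {"rotation":[0,0,0],"delta_pos":[0,-0.2,0.05],"hand":0},
    {"rotation":[0,0,0],"delta_pos":[0,-0.2,0.05],"hand":0},
    {"rotation":[0,0,0],"delta_pos":[0,-0.2,0.06],"hand":0},
    {"rotation":[0,0,0],"delta_pos":[0,0,0],"hand":0},
  ],
)

```text
time_s: 36.57
tool_pos: [0.4696, -0.0908, 0.1236]
tool_rot: [[0.004, 1.0, -0.003], [1.0, -0.004, -0.001], [-0.001, -0.003, -1.0]]
contact_force: [-1.5, 0.4, 0.1]
opening: 0.0003
grasp_force: 0.0
```

Run:
```python
from h import *
s=snap('scene');t=snap('top')
S=get_state();print(S['tool_pos'],S['contact_force'],S['joints'].round(1))
print('bar pred',[proj(s,[x,-.09,.099]).round(1) for x in(.53,.54,.55,.556)],'obs before 274.8,168.8')
```

```text
[ 0.47172819 -0.09060561  0.12386202] [ 1.18010856 -0.1325482   0.56289205] [ 21.9  29.9 -21.7 127.9  24.8  26.1 -19.9]
bar pred [array([280.1, 169. ]), array([276.9, 168.2]), array([273.7, 167.5]), array([271.8, 167. ])] obs before 274.8,168.8
```

Request:
drive_tool(
  targets=[
    {"rotation":[0,0,0],"delta_pos":[0,-0.2,0.16],"hand":0},
    {"rotation":[0,0,0],"delta_pos":[0,-0.2,0.17],"hand":0},
    {"rotation":[0,0,0],"delta_pos":[0,-0.15,0.23],"hand":0},
    {"rotation":[0,0,0],"delta_pos":[0,-0.15,0.23],"hand":0},
    {"rotation":[0,0,0],"delta_pos":[0,-0.12,0.26],"hand":0},
    {"rotation":[0,0,0],"delta_pos":[0,-0.12,0.27],"hand":0},
    {"rotation":[0,0,0],"delta_pos":[0,0,0],"hand":0},
    {"rotation":[0,0,0],"delta_pos":[0,0,0],"hand":0},
  ],
)

```text
time_s: 37.33
tool_pos: [0.4349, -0.0902, 0.0708]
tool_rot: [[0.003, 1.0, -0.001], [1.0, -0.003, -0.0], [-0.0, -0.001, -1.0]]
contact_force: [0.4, 0.3, 0.7]
opening: -0.0
grasp_force: 0.0
```

Request:
drive_tool(
  targets=[
    {"rotation":[0,0,0],"delta_pos":[0,-0.1,0.15],"hand":0},
    {"rotation":[0,0,0],"delta_pos":[0,-0.1,0.15],"hand":0},
    {"rotation":[0,0,0],"delta_pos":[0,0,0.1],"hand":0},
    {"rotation":[0,0,0],"delta_pos":[0,0,0],"hand":0},
    {"rotation":[0,0,0],"delta_pos":[0,0,0],"hand":0},
  ],
)

```text
time_s: 37.75
tool_pos: [0.4272, -0.0903, 0.055]
tool_rot: [[0.003, 1.0, -0.0], [1.0, -0.003, -0.0], [-0.0, -0.0, -1.0]]
contact_force: [0.5, 0.0, 0.0]
opening: -0.0003
grasp_force: 0.0
```

Run:
```python
from h import *
a=cv2.imread('pics/ov.png') 
s=snap('scene')
S=get_state();print(S['tool_pos'],S['contact_force'])
g=cv2.cvtColor(s['frame'],cv2.COLOR_RGB2HSV)
m=(g[:,:,1]<45)&(g[:,:,2]>60)
for v in range(150,202,2): print(v,''.join('#' if x else '.' for x in m[v,250:330]))
for n,X in dict(K=[.54,-.09,.099],P=[.486,-.09,.0495],tip200=[.411,-.09,.022],tip180=[.406,-.09,.0495],tip150=[.417,-.09,.09]).items(): print(n,proj(s,X).round(1))
```

```text
[ 0.42733553 -0.09031548  0.05507919] [-0.18227867 -0.55098227  1.22016106]
150 ....................................................##..........................
152 ....................................................#...........................
154 ....................................................#...........................
156 ....................................................#...........................
158 ...........................###.....................#............................
160 ...........................###..................................................
162 ...........................##..................####.............................
164 ...........................##...................................................
166 .....................##....####............#....................................
168 ...................##############....................##.........................
170 ..................############.........................#........................
172 .........................##....................#.......#.#......................
174 
[... 580 characters left out ...]
..........
188 .....................................#.....#####............######..............
190 ......................................############.........#######..............
192 .......................................##############......#######..............
194 .......................................##################..######...............
196 ......................................############....###########...............
198 ......................................##########.........#########..............
200 ......................................#####.................#########...........
K [276.9 168.2]
P [293.3 188.5]
tip200 [317.7 204. ]
tip180 [320.5 195.6]
tip150 [318.2 181.2]
```

Request:
drive_tool(
  targets=[
    {"rotation":[0,0,0],"delta_pos":[0,0,0.05],"hand":0},
    {"rotation":[0,0,0],"delta_pos":[0,0,0.05],"hand":0},
    {"rotation":[0,0,0],"delta_pos":[0,0,0],"hand":0},
    {"rotation":[0,0,0],"delta_pos":[0,0,0],"hand":0},
  ],
)

```text
time_s: 38.13
tool_pos: [0.4277, -0.0904, 0.0514]
tool_rot: [[0.003, 1.0, 0.001], [1.0, -0.003, -0.0], [-0.0, 0.001, -1.0]]
contact_force: [-0.7, 0.0, 6.1]
opening: -0.0005
grasp_force: 2.9
```

Request:
drive_tool(
  targets=[
    {"rotation":[0,0,0],"delta_pos":[0,0,0.05],"hand":0},
    {"rotation":[0,0,0],"delta_pos":[0,0,0],"hand":0},
    {"rotation":[0,0,0],"delta_pos":[0,0,0],"hand":0},
  ],
)

```text
time_s: 38.38
tool_pos: [0.4279, -0.0904, 0.0507]
tool_rot: [[0.003, 1.0, 0.003], [1.0, -0.003, -0.001], [-0.001, 0.003, -1.0]]
contact_force: [-2.1, 1.3, 23.6]
opening: -0.0001
grasp_force: 11.5
```

Request:
drive_tool(
  targets=[
    {"rotation":[0,0,0],"delta_pos":[0,0,0.05],"hand":0},
    {"rotation":[0,0,0],"delta_pos":[0,0,0],"hand":0},
    {"rotation":[0,0,0],"delta_pos":[0,0,0],"hand":0},
  ],
)

```text
time_s: 38.63
tool_pos: [0.4281, -0.0904, 0.0501]
tool_rot: [[0.003, 1.0, 0.005], [1.0, -0.003, -0.002], [-0.002, 0.005, -1.0]]
contact_force: [-4.2, 1.9, 43.0]
opening: -0.0001
grasp_force: 20.8
```

Request:
drive_tool(
  targets=[
    {"rotation":[0,0,0],"delta_pos":[0,0,-0.2],"hand":0},
    {"rotation":[0,0,0],"delta_pos":[0,0,-0.5],"hand":0},
    {"rotation":[0,0,0],"delta_pos":[0,0,-0.8],"hand":0},
    {"rotation":[0,0,0],"delta_pos":[0,0,-0.8],"hand":0},
    {"rotation":[0,0,0],"delta_pos":[0,0,-0.9],"hand":0},
    {"rotation":[0,0,0],"delta_pos":[0,0,-0.9],"hand":0},
    {"rotation":[0,0,0],"delta_pos":[0.5,0.5,-0.5],"hand":0},
    {"rotation":[0,0,0],"delta_pos":[0.9,0.9,0],"hand":0},
    {"rotation":[0,0,0],"delta_pos":[0.9,0.9,0],"hand":0},
    {"rotation":[0,0,0],"delta_pos":[0.9,0.9,0],"hand":0},
  ],
)

```text
time_s: 39.47
tool_pos: [0.5368, 0.018, 0.2317]
tool_rot: [[0.006, 1.0, 0.001], [1.0, -0.006, -0.001], [-0.001, 0.001, -1.0]]
contact_force: [0.3, -0.9, 0.3]
opening: -0.0
grasp_force: 0.0
```

Run:
```python
from h import *
s=snap('scene');t=snap('top')
S=get_state();print(S['tool_pos'],S['contact_force'],S['time_s'])
g=cv2.cvtColor(s['frame'],cv2.COLOR_RGB2HSV)
m=(g[:,:,1]<45)&(g[:,:,2]>60)
for v in range(156,212,2): print(v,''.join('#' if x else '.' for x in m[v,255:330]))
g=cv2.cvtColor(t['frame'],cv2.COLOR_RGB2HSV)
m=(g[:,:,1]<60)&(g[:,:,2]>60)
print()
for v in range(190,256,2): print(v,''.join('#' if x else '.' for x in m[v,290:345]))
for n,X in dict(K=[.537,-.09,.099],P=[.486,-.09,.0495],tip200=[.411,-.09,.022],tip190=[.407,-.09,.0356]).items(): print(n,proj(s,X).round(1),proj(t,X).round(1))
```

```text
[0.54131314 0.02466957 0.2324134 ] [ 0.26547306 -0.53125099 -0.30408413] 39.5667
156 ..............................................#####.................#######
158 .......................##.....................######................#######
160 ......................###.....................######................#######
162 ......................###.....................#####.................#######
164 ......................##.....................######.................######.
166 ................##....####...................#######................######.
168 .............###############.................######................######..
170 .............############....................#####.................#####...
172 ....................##.......................######..............##.##.....
174 ...............................#.............######.............######.....
176 .................................#..........######...........#########.....
178 ..................................#........................#####.####......
180 .........................##.........#..................
[... 2631 characters left out ...]
..............................
238 ....#..................................................
240 .....#.................................................
242 .......................................................
244 ........#..............................................
246 .........#.............................................
248 ..........#............................................
250 ...........#...........................................
252 .............#.........................................
254 ..............#........................................
K [277.8 168.4] [317.8 198.9]
P [293.3 188.5] [315.4 221.3]
tip200 [317.7 204. ] [314.5 250.9]
tip190 [319.6 200. ] [315.3 252.5]
```

```bash
python3 -c "
from rig import job_done;print(job_done())"
```

```text
the job is handed in; nothing more can be done
None
```

The job is handed in at about 40 s of the 210 s: both offcuts present (blank_a and blank_d) are in the crate, the tote is stacked on the rim with its hook at the front, and the bail is over the keeper. The lever was pressed down to its hard stop; after the arm withdrew, the camera image still showed it fully down and the bail on the hook, and the arm stayed clear of the tape measure and the tape roll.

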